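Tap a filter cell to centre between its stops and dock the nozzle

TASK

Centre the loose steel filter cell on its stand: tap the two orange stops inwards, alternately from left and right, until the cell rests with its red line on the red index mark and both stops touch it, and let go. Then swing the blue yoke down until it rests closed with its brass nozzle fully home in the cell's port. Be gentle: never shove the stops or the cell hard, never press the nozzle against the cell, keep the cell down in its guide, and do not disturb the two bottles, the dish and the tube rack nearby.

Things in the scene. Friction and masses are not known exactly. Their poses are not given: they have to be found in the camera images.
- stand: Fixed aluminium docking stand, base 160 x 216 x 14 mm. Origin on the bench under the centre of the guide; x points to the rear hinge, y along the guide (left seen from the front), z up. Two dark fences, tops 36 mm up, 90 mm apart inside, run along y; the ends of the guide are open. The white platen between them, top 28 mm up, reaches 83 mm either way along y.
- mark (a point): Centre of the guide on the platen's top, 28 mm above the bench; axes as the stand's. The red index line on the front fence, amid white ticks 10 mm apart, stands at its y = 0. The platen floats on soft gel feet, along y only: a sideways force F on the cell carries platen and cell along by F/1000 m (F in N), and springs back by that when the force goes.
- cell: Loose steel filter cell, a flat block 88 (x) x 100 (y) x 20 mm, 0.75 kg, too wide to grasp, 1 mm play to each fence. Origin: centre of its underside; axes as the stand's. A red line in front marks its y = 0. It slides on the platen along y at 2.5 to 5.5 N (friction varies). It lies between the two stops, at first clear of both, 10 to 24 mm off the mark to either side.
- stop_left: Orange stop left (+y) of the cell, sliding along the guide only, stiffly: 1.5 N moves it; it stays put but gives way to the cell springing back. 14 mm thick along y; origin: middle of its inner face, at the platen's top. Its ribbed boss, 36 mm wide, stands 53 mm above the bench; push its outer face there. Touching the centred cell, its inner face is 50 mm from the mark; it starts 76 to 82 mm off.
- stop_right: Orange stop right (-y) of the cell, the mirror image of stop_left: its thickness lies towards -y of its origin, and pushing its outer face towards +y brings it in.
- port (a point): Centre of the mouth of the cell's port, on its top, 20 mm above the cell's origin: a round hole of 20 mm diameter, 10 mm deep.
- yoke: Blue yoke. Origin: middle of its hinge axis, 75 mm behind the mark, 58 mm above the bench. It turns about the stand's y axis, which is its own y; its arms reach along its own -x, which points to the front and level when closed (then its axes are the stand's, and it rests on the stand). It starts 92 to 106 degrees open. Its stiff hinge holds it where it is left, taking 2 to 4 N at the handle.
- yoke_handle (a point): Middle of the yoke's front bar, a black rubber grip of 14 mm diameter, 58 mm long, lying along the stand's y between the two side arms (60 mm free between them), 170 mm from the hinge axis. Pinch it across. Closed, it lies 170 mm in front of the hinge axis, 58 mm above the bench, clear in front of the base.
- nozzle (a point): Centre of the tip of the brass nozzle, 15 mm in diameter, under the yoke's cross beam, 75 mm from the hinge axis, 18 mm below the yoke's mid-plane. With the yoke closed and the cell centred it stands 8 mm deep in the port, free of the wall by 2.5 mm all round.
- amber_bottle: Bystander: amber glass bottle with a black cap, 45 mm across, 82 mm tall, right of the stand. Origin: centre of its base.
- white_bottle: Bystander: white plastic bottle with a cream cap, 42 mm across, 75 mm tall, behind the stand to the left. Origin: centre of its base.
- dish: Bystander: closed clear culture dish, 94 mm across, 14 mm tall, right of the stand. Origin: centre of its base.
- rack: Bystander: blue microtube rack, 63 x 99 x 43 mm, left of the stand. Origin: centre of its base.

How it is judged:
By the outcome, as a careful person would: the job done as asked, in the order asked, and still so for the second after the job is handed in, with the robot touching nothing.
It also fails if it takes over 72 s, if anything falls off the work surface, if the arm or the gripper's body presses on something with over 40 N, if the wrist force passes 120 N, or if a joint passes its speed limit or range.

ROBOT

A 6-joint arm with a two-finger parallel gripper is mounted at the origin on a cart in front of the work surface, level with it; the furniture and walls round the work are solid. World frame = base frame: x ahead of the robot, y to its left, z up, the work surface at z = 0. Lengths are in m, angles in rad, forces in N, time in s.
With the tool pointing down it reaches from about 0.35 to 0.775 m from the base axis. Payload 5.5 kg.
Tool frame: the origin (TCP) lies on the centre line of the jaws, within the pads' length; the fingertips stand 25 mm ahead of it and the grasp point (between the pads) lies 6 mm ahead of it (bot.tip_extent is the z of the fingertips in the tool frame, in m); z points along the fingers, y is the direction in which the jaws open and shut (so a half turn about z gives the same grasp; the last joint's range is limited). The gripper opens to 85 mm and grips with 20 to 120 N. Pads are 22 mm wide; open, the fingers measure 114 mm over their backs; the gripper's body (76 mm by 85 mm) begins 54 mm behind the grasp point. The pads swing forward as they close: fully open they stand 13 mm farther back than shut.
Start: joints at [-1.264, 0.313, 0.046, 1.304, 0, 1.431], TCP at [0.248, -0.519, 0.22] pointing down, gripper open.
Joint ranges: [-2.76, 2.76], [-0.86, 1.69], [-1.03, 1.26], [-2.2, 2.34], [-1.47, 1.5], [-3.14, 3.14]. Speed limits (rad/s): [2.57, 2.57, 3.14, 3.14, 3.14, 3.14].

INTERFACE

Orientations are given as a 3x3 rotation matrix whose columns are the frame's x, y, z axes.
In Python, from plant import sensors, camera, camera_model, ticket, bot gives the robot as it stands.
- The arm moves only by the tool play_rows, never from a script. Its argument "increments" is a list of rows, each a list of 7 numbers: the shift along the tool's x, y, z in mm, then the turn, a rotation vector about the tool's x, y, z in rad, then the finger opening in mm, from 0 to 85.4. A call has 1 to 20 rows; each row is the pose to reach, as a shift and turn from the pose commanded when the call began, along the tool's axes at that moment; what a row does not reach only later rows make up. A row lasts 1/12 s, in which the tool goes at most 41.7 mm and 7.16 degrees, less where a joint would pass 70% of its speed; a pose out of reach is approached as far as the arm can. A call with a gripper value outside its range is refused whole. The fingers move at their own pace and stop on an object; "squeeze" is the grip in N (left out, the last holds). Time passes only in rows, so rows that repeat a pose let the fingers close. It gives the time, the measured TCP pose, the force and the opening at its end, in the units of the state.
- sensors.state(): the state, without advancing time (a new reading comes with each control period).
- camera(name): name is "scene" or "top"; returns the picture (480x640x3 uint8, blue, green, red); there is no depth.
- camera_model(name): a dict with "fx", "fy", "cx", "cy" (pixels), "position" and "rotation" of the camera in the world. Camera axes: x right, y down, z forward; pixel columns grow to the right and rows downward; lengths in m; the calibration is good to about 2 mm. A picture is of the moment at which its call begins. camera_model takes no time and is no camera call.
- ticket.job_done(): hands the job in, once; it reports no verdict.
The state is a dict: "clock": time; "qpos": joint angles; "qvel": joint speeds; "joint_torque": joint torques, N m; "eef_pos": TCP position; "tool_rot": TCP orientation; "force": force on the tool from outside, world axes, zero at the start; "moment": the same for the moment, N m; "width": finger opening in m.
Only numpy, scipy, OpenCV 4.12 (cv2) and the standard library are available. Lean on these libraries where they do the work, as an engineer would, in place of code of your own. Each camera call takes 0.05 s, during which the arm holds its last target.

## Working session

There is one attempt and no reset: what is moved stays moved. The work goes in short steps, Python scripts to look and compute and a tool call to move; the robot and the scene stay as the last step left them, time stands still between calls to the robot, and variables do not carry over. Pictures are saved under pics/ and viewed, and the job is handed in when it is done.

Besides the shell and the picture viewer there is one more tool, called after "Emit:" by a JSON object that holds its "name" and its "arguments", one argument or row to a line. play_rows: Moves the arm, as the interface text tells. Its arguments: {"type":"object","properties":{"increments":{"type":"array"},"squeeze":{"type":"number"}},"required":["increments"]}

```bash
mkdir -p pics; ls; python3 - <<'E'
from plant import sensors, camera, camera_model, ticket, bot
import cv2, numpy as np
np.set_printoptions(precision=4,suppress=True)
s=sensors.state(); print(s)
print(bot.tip_extent)
for n in ("scene","top"):
    im=camera(n); cv2.imwrite(f"pics/{n}0.png",im)
    print(n,camera_model(n))
E
```

```text
pics
{'clock': 0.0, 'qpos': array([-1.2636,  0.314 ,  0.045 ,  1.3036,  0.    ,  1.4312]), 'qvel': array([ 0.0008,  0.0017,  0.0004, -0.0018,  0.0008,  0.0014]), 'joint_torque': array([  0.0006, -48.063 ,  29.853 ,   0.0193,  -0.0001,  -0.    ]), 'eef_pos': array([ 0.2483, -0.518 ,  0.2193]), 'tool_rot': array([[ 0.9018,  0.4321, -0.0005],
       [ 0.4321, -0.9018,  0.0018],
       [ 0.0003, -0.0018, -1.    ]]), 'force': array([ 0.0509, -0.3964,  0.0225]), 'moment': array([ 0.0014, -0.0411,  0.0011]), 'width': 0.08536889691545277}
0.025
scene {'fx': 502.5228731422699, 'fy': 502.5228731422699, 'cx': 321.1121722008988, 'cy': 239.77446623293324, 'position': array([-0.1281,  0.7259,  0.7108]), 'rotation': array([[-0.6742, -0.4104,  0.614 ],
       [-0.7382,  0.4012, -0.5424],
       [-0.0237, -0.8189, -0.5734]])}
top {'fx': 529.1577528196059, 'fy': 529.1577528196059, 'cx': 325.32204751819353, 'cy': 244.5261244915083, 'position': array([0.3558, 0.1528, 1.5562]), 'rotation': array([[ 0.0037, -0.9921,  0.1252],
       [-0.9998, -0.0062, -0.0192],
       [ 0.0199, -0.1251, -0.9919]])}
```

View pics/scene0.png

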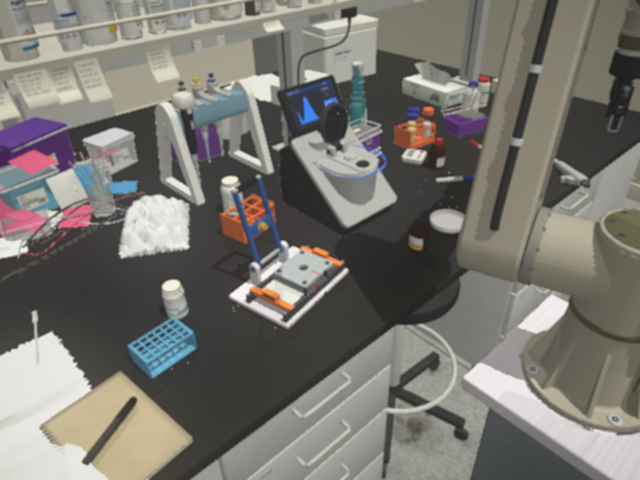

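View pics/top0.png

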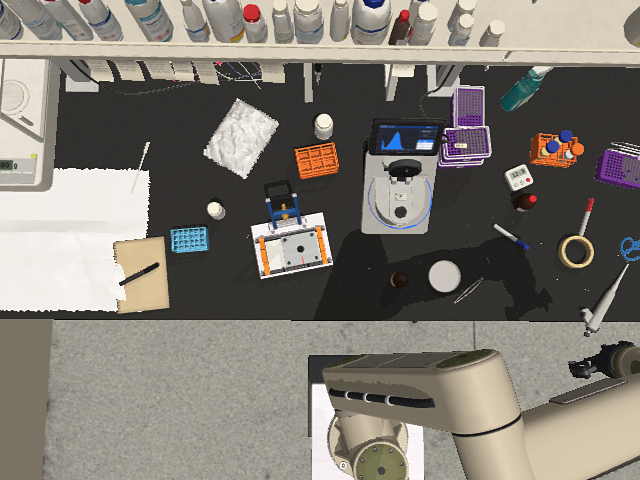

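The scene view shows the stand at about (290,285) with the yoke up. The top view shows the stand at about (292,246), the dish at (444,276), the amber bottle at (400,280), the rack at (189,239) and the white bottle at (215,210). I'll enlarge the crops next.

```bash
python3 - <<'E'
import cv2
im=cv2.imread("pics/top0.png"); c=im[175:290,240:345]; cv2.imwrite("pics/top0c.png",cv2.resize(c,None,fx=5.2,fy=5.2,interpolation=cv2.INTER_CUBIC))
im=cv2.imread("pics/scene0.png"); c=im[170:330,220:360]; cv2.imwrite("pics/scene0c.png",cv2.resize(c,None,fx=3.75*1.3,fy=3.75,interpolation=cv2.INTER_CUBIC) if 0 else cv2.resize(c,None,fx=3.75,fy=3.75,interpolation=cv2.INTER_CUBIC))
E
```

```text
(no output)
```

View pics/top0c.png

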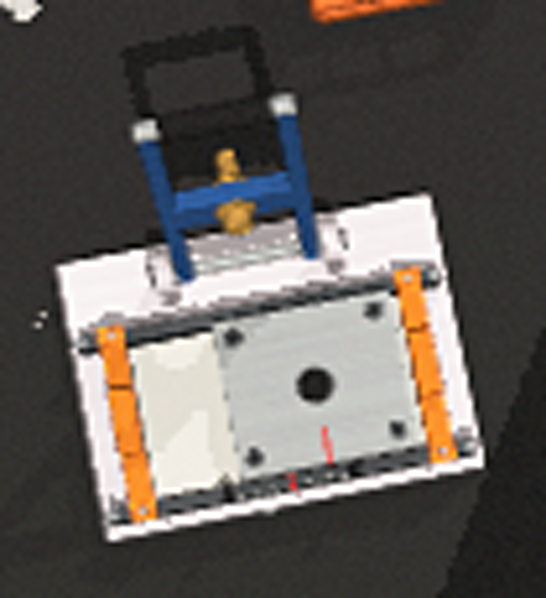

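View pics/scene0c.png

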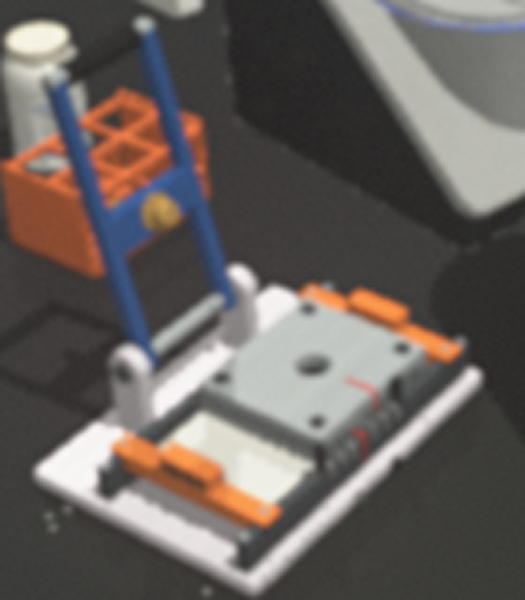

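```bash
python3 - <<'E'
import cv2
im=cv2.imread("pics/top0.png"); c=im[208:283,246:336]; cv2.imwrite("pics/top0d.png",cv2.resize(c,None,fx=8,fy=8,interpolation=cv2.INTER_CUBIC))
im=cv2.imread("pics/scene0.png"); c=im[240:328,228:352]; cv2.imwrite("pics/scene0d.png",cv2.resize(c,None,fx=6.4,fy=6.4,interpolation=cv2.INTER_CUBIC))
E
```

```text
(no output)
```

View pics/top0d.png

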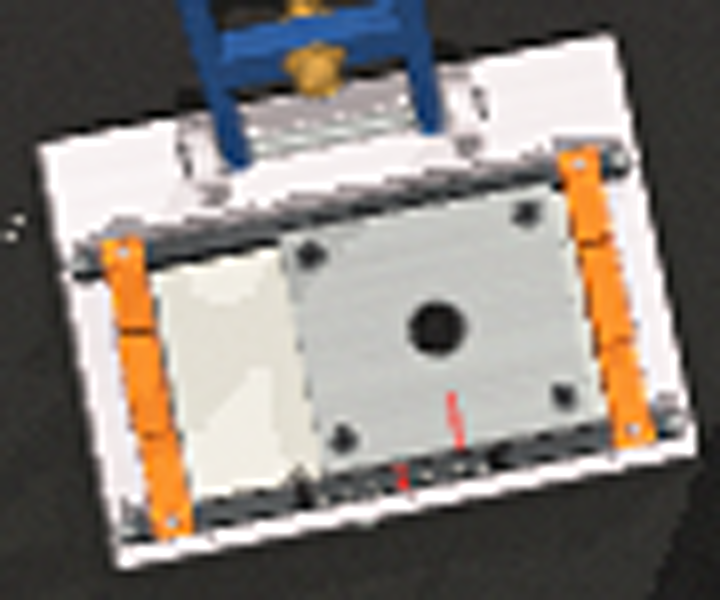

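View pics/scene0d.png

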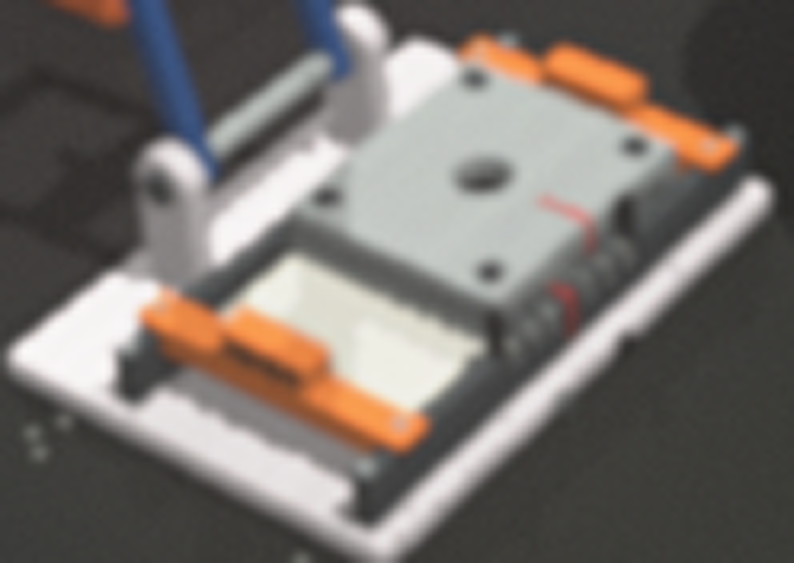

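The crops show the base corners in top0d at (40,145), (612,35), (693,455) and (118,568). The port is at (437,328), the index line at (403,478), and the cell line runs (452,393) to (460,448). The cell sits right of the mark. Next I'll fit the stand pose.

```bash
cat > h.py <<'E'
import numpy as np, cv2
from scipy.optimize import least_squares
from plant import sensors, camera, camera_model, ticket, bot
np.set_printoptions(precision=4,suppress=True)
CM={n:camera_model(n) for n in("scene","top")}
def proj(n,P):
    m=CM[n]; p=(np.atleast_2d(P)-m["position"])@m["rotation"]
    return np.c_[m["fx"]*p[:,0]/p[:,2]+m["cx"], m["fy"]*p[:,1]/p[:,2]+m["cy"]]
def ray(n,uv,z):
    m=CM[n]; uv=np.atleast_2d(uv)
    d=np.c_[(uv[:,0]-m["cx"])/m["fx"],(uv[:,1]-m["cy"])/m["fy"],np.ones(len(uv))]@m["rotation"].T
    t=(z-m["position"][2])/d[:,2]
    return m["position"]+d*t[:,None]
def un(U,s,off): return (np.atleast_2d(np.array(U,float))+.5)/s-.5+np.array(off)
E
python3 - <<'E'
from h import *
top=un([(40,145),(612,35),(693,455),(118,568)],8,(246,208))
sc=un([(10,357),(415,42),(768,185),(383,545)],6.4,(228,240))  # RL, RR, FR, FL
for n,q in(("top",top),("scene",sc)):
    W=ray(n,q,0.014); print(n); print(W)
    print(np.linalg.norm(W[0]-W[1]),np.linalg.norm(W[1]-W[2]),np.linalg.norm(W[2]-W[3]),np.linalg.norm(W[3]-W[0]))
    print("ctr",W.mean(0), "yaw y-axis", np.degrees([np.arctan2(*(W[0]-W[1])[[1,0]])-np.pi/2,np.arctan2(*(W[3]-W[2])[[1,0]])-np.pi/2]),np.degrees([np.arctan2(*(W[1]-W[2])[[1,0]]),np.arctan2(*(W[0]-W[3])[[1,0]])]))
print("index top",ray("top",un([(403,478)],8,(246,208)),.036))
print("index scene",ray("scene",un([(555,288)],6.4,(228,240)),.036))
print("port top",ray("top",un([(437,328)],8,(246,208)),.048),"scene",ray("scene",un([(483,174)],6.4,(228,240)),.048))
print("cell line top",ray("top",un([(452,393),(460,448)],8,(246,208)),.048),"scene",ray("scene",un([(540,200),(590,222)],6.4,(228,240)),.048))
E
```

```text
top
[[0.6051 0.3431 0.014 ]
 [0.6477 0.1329 0.014 ]
 [0.492  0.1025 0.014 ]
 [0.4496 0.3115 0.014 ]]
0.21453385550492257 0.1586864529004641 0.21321400644475194 0.15860288303500442
ctr [0.5486 0.2225 0.014 ] yaw y-axis [11.4751 11.4541] [11.0144 11.4909]
scene
[[0.6028 0.3426 0.014 ]
 [0.6463 0.1336 0.014 ]
 [0.4942 0.1    0.014 ]
 [0.4505 0.309  0.014 ]]
0.2134825411526415 0.15571402538895396 0.2135361388295223 0.1559984658158223
ctr [0.5485 0.2213 0.014 ] yaw y-axis [11.7368 11.8133] [12.4811 12.4601]
index top [[0.4812 0.2076 0.036 ]]
index scene [[0.4845 0.2073 0.036 ]]
port top [[0.5341 0.1956 0.048 ]] scene [[0.5343 0.1946 0.048 ]]
cell line top [[0.5108 0.19   0.048 ]
 [0.491  0.1869 0.048 ]] scene [[0.5106 0.1901 0.048 ]
 [0.4905 0.186  0.048 ]]
```

```bash
python3 - <<'E'
from h import *
for nm,uv in dict(dev_FL=(363,233),dev_FR=(429,234),dev_RL=(363,150),knobtop=(402,168),screenTL=(372,120),screenTR=(445,122),scrBL=(370,150)).items():
    print(nm,ray("top",uv,0.0)[0,:2],ray("top",uv,0.1)[0,:2])
for nm,uv,h in (("amber",(400,279),.082),("dish",(444.5,276.5),.014),("white",(213,209),.075),("rack",(189,239.5),.043)):
    print(nm,ray("top",uv,h)[0,:2])
print("scene: dev front-left foot",ray("scene",[(345,223),(397,193),(282,170)],0.0)[:,:2])
im=cv2.imread("pics/scene0.png"); c=im[60:260,260:480]; cv2.imwrite("pics/scene0e.png",cv2.resize(c,None,fx=3,fy=3,interpolation=cv2.INTER_CUBIC))
E
```

```text
dev_FL [0.5876 0.0105] [0.5727 0.0196]
dev_FR [ 0.5859 -0.1867] [ 0.5711 -0.1649]
dev_RL [0.8424 0.0092] [0.8112 0.0184]
knobtop [ 0.7874 -0.1088] [ 0.7597 -0.092 ]
screenTL [ 0.9374 -0.0189] [ 0.9    -0.0079]
screenTR [ 0.9335 -0.2433] [ 0.8964 -0.2178]
scrBL [ 0.8426 -0.0121] [ 0.8114 -0.0015]
amber [ 0.4462 -0.0848]
dish [ 0.4583 -0.2266]
white [0.6423 0.4428]
rack [0.559 0.515]
scene: dev front-left foot [[ 0.6456 -0.0415]
 [ 0.6531 -0.2551]
 [ 0.9949 -0.1133]]
```

View pics/scene0e.png

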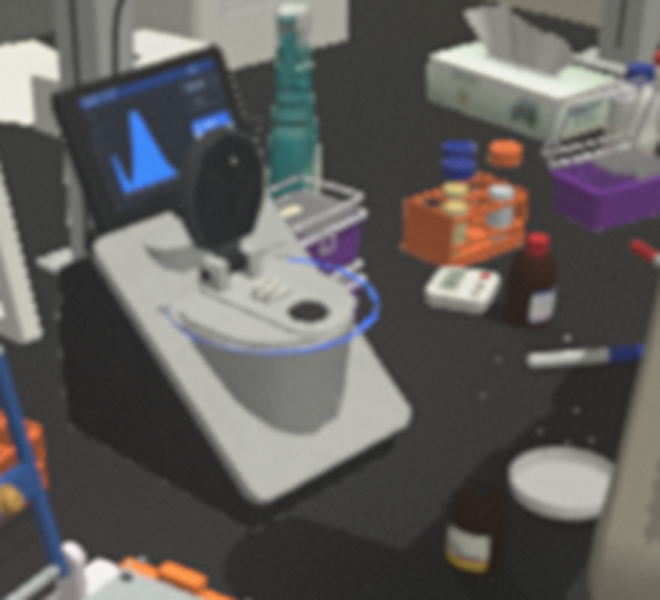

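```bash
cat >> h.py <<'E'
YAW=np.radians(11.6); C,S=np.cos(YAW),np.sin(YAW)
R0=np.array([[C,-S,0],[S,C,0],[0,0,1.]]); O=np.array([0.5294,0.2181,0.])
def loc(P): return (np.atleast_2d(P)-O)@R0
def wor(L): return np.atleast_2d(L)@R0.T+O
E
python3 - <<'E'
from h import *
T=lambda U,z: loc(ray("top",un(U,8,(246,208)),z))*1000
Sx=lambda U,z: loc(ray("scene",un(U,6.4,(228,240)),z))*1000
print("base corners top",T([(40,145),(612,35),(693,455),(118,568)],.014))
print("base corners sc",Sx([(10,357),(415,42),(768,185),(383,545)],.014))
print("index",T([(403,478)],.036),Sx([(555,288)],.036))
print("port",T([(437,328)],.048),Sx([(483,174)],.048))
print("cell line",T([(452,393),(460,448)],.048),Sx([(540,200),(590,222)],.048))
print("bossL mid top",T([(145,382)],.053)," bossR",T([(607,295)],.053))
# model overlay on both
ims={n:cv2.imread(f"pics/{n}0.png") for n in("top","scene")}
E
```

```text
base corners top [[  99.2502  107.2376   14.    ]
 [  98.7827 -107.2957   14.    ]
 [ -59.8955 -105.6738   14.    ]
 [ -59.3524  107.5395   14.    ]]
base corners sc [[  96.9679  107.2177   14.    ]
 [  97.4777 -106.2642   14.    ]
 [ -58.2179 -108.6587   14.    ]
 [ -59.013   104.876    14.    ]]
index [[-49.3638  -0.5983  36.    ]] [[-46.1706  -1.5229  36.    ]]
port [[  0.1121 -23.0396  48.    ]] [[  0.0662 -23.9981  48.    ]]
cell line [[-23.9197 -23.8125  48.    ]
 [-43.8568 -22.8214  48.    ]] [[-24.0496 -23.5993  48.    ]
 [-44.5127 -23.5954  48.    ]]
bossL mid top [[ 0.7741 82.5921 53.    ]]  bossR [[ -0.6856 -84.9711  53.    ]]
```

```bash
cat >> h.py <<'E'
from scipy.spatial.transform import Rotation as Ro
RT=np.c_[R0[:,1],R0[:,0],[0,0,-1.]]   # tool x=stand y, tool y=stand x, z down
def to(L,Rt=RT,s=None):
    s=s or sensors.state(); P=wor(L)[0]; A=s["tool_rot"]
    return A.T@(P-s["eef_pos"])*1000, Ro.from_matrix(A.T@Rt).as_rotvec()
def st():
    s=sensors.state(); A=R0.T@s["tool_rot"]
    print("t %.2f"%s["clock"],"loc mm",loc(s["eef_pos"])[0]*1000,"F stand",R0.T@s["force"],"w %.4f"%s["width"],"q",s["qpos"]);print("rotvec err",Ro.from_matrix(s["tool_rot"].T@RT).as_rotvec())
    return s
E
python3 - <<'E'
from h import *
st(); print(to([0,-.125,.22])); print(wor([0,-.125,.22]))
E
```

```text
t 0.10 loc mm [-423.3915 -664.6434  219.3872] F stand [ 0.3029  0.3009 -0.2155] w 0.0855 q [-1.2636  0.3139  0.0451  1.3036 -0.      1.4312]
rotvec err [-0.0012 -0.0013 -1.3264]
(array([ 541.3704, -421.1815,    0.1856]), array([-0.0012, -0.0013, -1.3264]))
[[0.5545 0.0957 0.22  ]]
```

Emit:
{"name": "play_rows", "arguments": {
  "increments": [
    [541, -421, 0, 0, 0, -1.326, 0],
    [541, -421, 0, 0, 0, -1.326, 0],
    [541, -421, 0, 0, 0, -1.326, 0],
    [541, -421, 0, 0, 0, -1.326, 0],
    [541, -421, 0, 0, 0, -1.326, 0],
    [541, -421, 0, 0, 0, -1.326, 0],
    [541, -421, 0, 0, 0, -1.326, 0],
    [541, -421, 0, 0, 0, -1.326, 0],
    [541, -421, 0, 0, 0, -1.326, 0],
    [541, -421, 0, 0, 0, -1.326, 0],
    [541, -421, 0, 0, 0, -1.326, 0],
    [541, -421, 0, 0, 0, -1.326, 0],
    [541, -421, 0, 0, 0, -1.326, 0],
    [541, -421, 0, 0, 0, -1.326, 0],
    [541, -421, 0, 0, 0, -1.326, 0],
    [541, -421, 0, 0, 0, -1.326, 0],
    [541, -421, 0, 0, 0, -1.326, 0],
    [541, -421, 0, 0, 0, -1.326, 0],
    [541, -421, 0, 0, 0, -1.326, 0],
    [541, -421, 0, 0, 0, -1.326, 0]
  ],
  "squeeze": 20
}}

```text
clock: 1.77
eef_pos: [0.5538, 0.0944, 0.2197]
tool_rot: [[-0.201, 0.98, -0.001], [0.98, 0.201, -0.001], [-0.0, -0.001, -1.0]]
force: [-0.5, -0.2, 0.0]
width: -0.0003
```

```bash
python3 - <<'E'
from h import *
st(); print(to([0,-.125,.067]))
E
```

```text
t 1.77 loc mm [  -0.9978 -126.0756  219.6802] F stand [-0.5698 -0.1327  0.0399] w -0.0003 q [ 0.0262  0.2888  0.0111  1.2946 -0.0005  1.395 ]
rotvec err [-0.0015  0.0002 -0.0005]
(array([  1.1138,   1.2258, 152.6783]), array([-0.0015,  0.0002, -0.0005]))
```

Emit:
{"name": "play_rows", "arguments": {
  "increments": [
    [0, 1, 30, 0, 0, 0, 0],
    [0, 1, 65, 0, 0, 0, 0],
    [0, 1, 100, 0, 0, 0, 0],
    [0, 1, 130, 0, 0, 0, 0],
    [0, 1, 148, 0, 0, 0, 0],
    [0, 1, 152, 0, 0, 0, 0],
    [0, 1, 152, 0, 0, 0, 0],
    [8, 1, 152, 0, 0, 0, 0]
  ]
}}

```text
clock: 2.43
eef_pos: [0.5547, 0.1012, 0.0694]
tool_rot: [[-0.198, 0.98, 0.002], [0.98, 0.198, -0.001], [-0.001, 0.001, -1.0]]
force: [-0.5, 0.4, -0.1]
width: 0.0002
```

```bash
python3 - <<'E'
from h import *
st()
for n in("top","scene"): cv2.imwrite(f"pics/{n}1.png",camera(n))
im=cv2.imread("pics/scene1.png"); c=im[150:330,220:400]; cv2.imwrite("pics/scene1c.png",cv2.resize(c,None,fx=3.3,fy=3.3,interpolation=cv2.INTER_CUBIC))
E
```

```text
t 2.43 loc mm [   1.295  -119.6193   69.3823] F stand [-0.3573  0.5197 -0.149 ] w 0.0002 q [ 0.0384  0.38   -0.2423  0.9469 -0.0006  1.4103]
rotvec err [ 0.0015  0.0009 -0.0035]
```

View pics/scene1c.png

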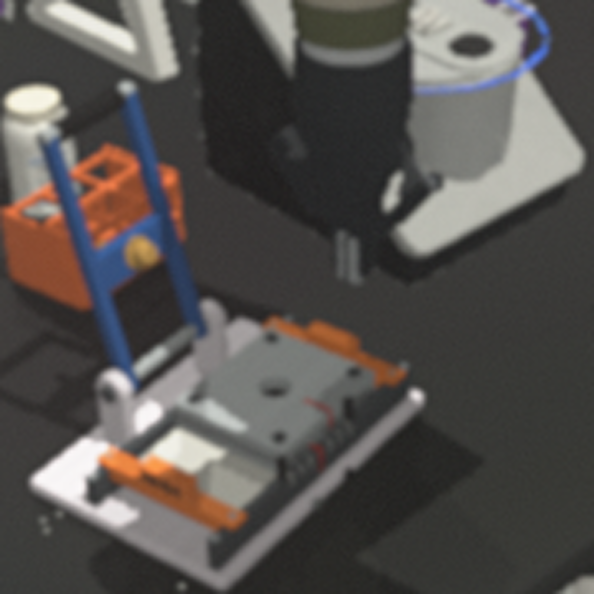

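The scene1 crop shows the closed fingers at about (348,260), just outside the right stop's boss at (335,335), clear of everything. Now a slow approach.

Emit:
{"name": "play_rows", "arguments": {
  "increments": [
    [3, -1, 1, 0, 0, 0, 0],
    [6, -1, 1, 0, 0, 0, 0],
    [9, -1, 1, 0, 0, 0, 0],
    [12, -1, 1, 0, 0, 0, 0],
    [13, -1, 1, 0, 0, 0, 0],
    [14, -1, 1, 0, 0, 0, 0],
    [15, -1, 1, 0, 0, 0, 0],
    [16, -1, 1, 0, 0, 0, 0],
    [17, -1, 1, 0, 0, 0, 0],
    [18, -1, 1, 0, 0, 0, 0]
  ]
}}

```text
clock: 3.37
eef_pos: [0.5492, 0.1203, 0.0671]
tool_rot: [[-0.201, 0.98, -0.0], [0.98, 0.201, -0.0], [-0.0, -0.0, -1.0]]
force: [-0.4, -0.3, -0.5]
width: -0.0004
```

```bash
python3 - <<'E'
from h import *
st()
E
```

```text
t 3.37 loc mm [ -0.2667 -99.8049  67.0905] F stand [-0.4037 -0.1804 -0.4598] w -0.0004 q [ 0.0729  0.3806 -0.2478  0.9426 -0.0001  1.4418]
rotvec err [-0.0001  0.0001 -0.0006]
```

Emit:
{"name": "play_rows", "arguments": {
  "increments": [
    [1, 0, 0, 0, 0, 0, 0],
    [2, 0, 0, 0, 0, 0, 0],
    [3, 0, 0, 0, 0, 0, 0],
    [4, 0, 0, 0, 0, 0, 0]
  ]
}}

```text
clock: 3.7
eef_pos: [0.5484, 0.1243, 0.0671]
tool_rot: [[-0.201, 0.98, -0.0], [0.98, 0.201, -0.0], [-0.0, -0.0, -1.0]]
force: [0.9, 0.6, -0.3]
width: -0.0004
```

Emit:
{"name": "play_rows", "arguments": {
  "increments": [
    [1, 0, 0, 0, 0, 0, 0],
    [2, 0, 0, 0, 0, 0, 0],
    [3, 0, 0, 0, 0, 0, 0],
    [4, 0, 0, 0, 0, 0, 0]
  ]
}}

```text
clock: 4.03
eef_pos: [0.5476, 0.1282, 0.0672]
tool_rot: [[-0.201, 0.98, -0.0], [0.98, 0.201, -0.0], [-0.0, -0.0, -1.0]]
force: [-0.4, 0.8, 0.5]
width: -0.0
```

```bash
python3 - <<'E'
from h import *
st()
for n in("top","scene"): cv2.imwrite(f"pics/{n}2.png",camera(n))
im=cv2.imread("pics/scene2.png"); c=im[220:330,230:380]; cv2.imwrite("pics/scene2c.png",cv2.resize(c,None,fx=5,fy=5,interpolation=cv2.INTER_CUBIC))
E
```

```text
t 4.03 loc mm [ -0.2656 -91.688   67.1565] F stand [-0.2231  0.9103  0.484 ] w -0.0000 q [ 0.0873  0.3807 -0.2473  0.9428 -0.0001  1.4561]
rotvec err [-0.      0.0001 -0.0004]
```

View pics/scene2c.png

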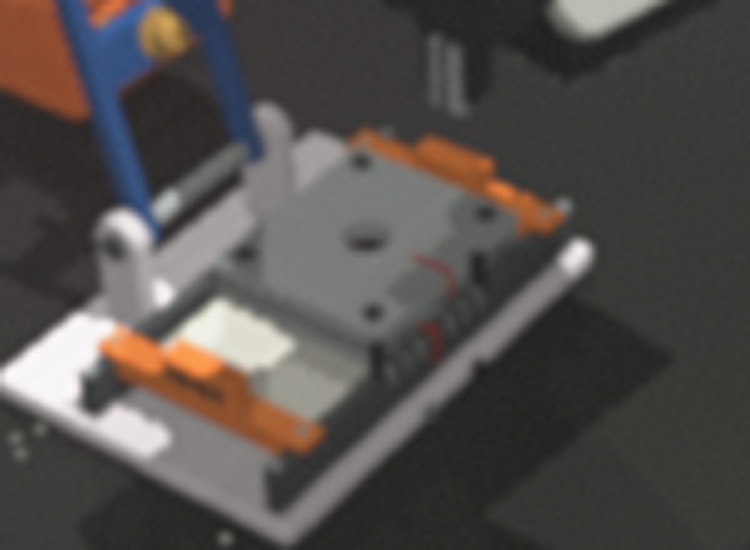

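```bash
python3 - <<'E'
from h import *
s=sensors.state(); L=loc(s["eef_pos"])[0]
for dz in (0,-.006,-.025):
  for dy in (-.011,0,.011):
    p=wor([L[0],L[1]+dy,L[2]+dz]); print(dz,dy,(proj("scene",p)[0]-[230,220]+.5)*5-.5,(proj("top",p)[0]-[246,208]+.5)*8-.5)
# boss right expected
for y in (-.078,-.092):
  for x in(-.018,.018): print("boss",x,y,(proj("scene",wor([x,y,.053]))[0]-[230,220]+.5)*5-.5)
im=cv2.imread("pics/top2.png"); c=im[208:283,246:346]; cv2.imwrite("pics/top2c.png",cv2.resize(c,None,fx=8,fy=8,interpolation=cv2.INTER_CUBIC))
E
```

```text
0 -0.011 [474.1674 111.5278] [656.1171 279.1708]
0 0 [459.6207 123.4578] [625.7255 285.1646]
0 0.011 [444.8837 135.5438] [595.3142 291.1624]
-0.006 -0.011 [474.4358 122.5307] [655.7113 281.3439]
-0.006 0 [459.9359 134.495 ] [625.4395 287.3148]
-0.006 0.011 [445.2468 146.6154] [595.1483 293.2896]
-0.025 -0.011 [475.2749 156.931 ] [654.4471 288.1138]
-0.025 0 [460.9211 168.9999] [624.5488 294.0132]
-0.025 0.011 [446.382  181.2248] [594.6315 299.9162]
boss -0.018 -0.078 [474.896  178.1112]
boss 0.018 -0.078 [409.0748 150.8419]
boss -0.018 -0.092 [493.4102 162.3714]
boss 0.018 -0.092 [427.8335 135.5722]
```

View pics/top2c.png

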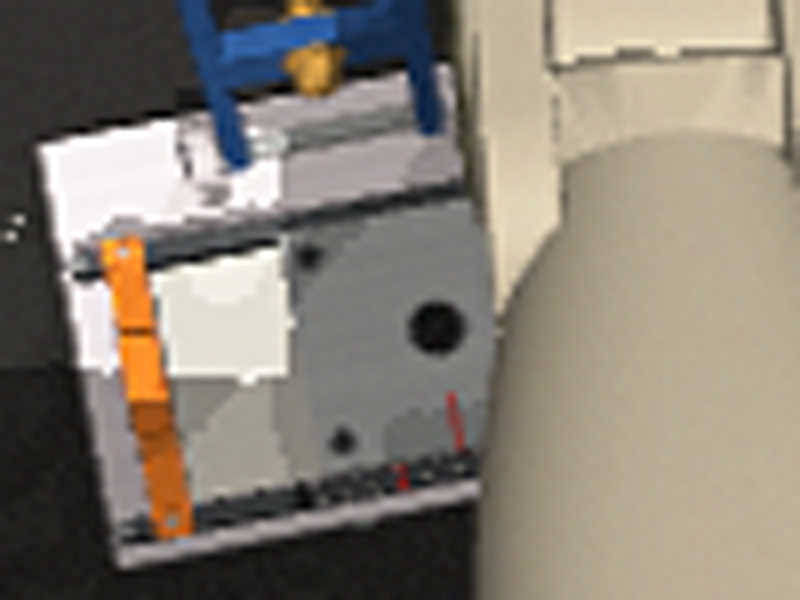

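```bash
python3 - <<'E'
from h import *
im=cv2.imread("pics/scene2.png"); c=im[190:275,280:370].astype(float); c=np.clip((c/255)**0.45*255,0,255).astype(np.uint8); c=cv2.resize(c,None,fx=7,fy=7,interpolation=cv2.INTER_CUBIC)
s=sensors.state(); L=loc(s["eef_pos"])[0]
for dz,col in ((0,(0,255,0)),(-.025,(0,0,255))):
    u=(proj("scene",wor([L[0],L[1],L[2]+dz]))[0]-[280,190]+.5)*7-.5; cv2.circle(c,tuple(np.int32(u)),3,col,-1)
cv2.imwrite("pics/scene2d.png",c)
E
```

```text
(no output)
```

View pics/scene2d.png

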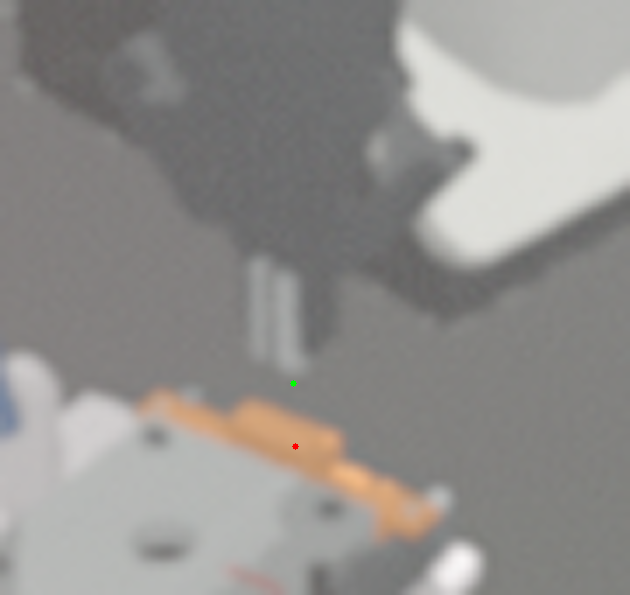

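```bash
python3 - <<'E'
from h import *
P=np.array([0.2483,-0.518,0.2193])
for dz in(0,-.006,-.025): print(dz,proj("scene",P+[0,0,dz]),proj("top",P+[0,0,dz]))
A=np.array([0.4321,-0.9018,0])
for s in(-1,1): print("finger tip",proj("scene",P+[0,0,-.025+.013]+s*.0425*A),proj("top",P+[0,0,-.025+.013]+s*.0425*A))
im=cv2.imread("pics/scene0.png"); c=im[60:160,560:640].astype(float); c=np.clip((c/255)**0.6*255,0,255).astype(np.uint8); c0=cv2.resize(c,None,fx=5,fy=5,interpolation=cv2.INTER_CUBIC)
im=cv2.imread("pics/top0.png"); c=im[330:430,550:640].astype(float); c=np.clip((c/255)**0.6*255,0,255).astype(np.uint8); c1=cv2.resize(c,None,fx=4,fy=5,interpolation=cv2.INTER_CUBIC)
cv2.imwrite("pics/start2.png",np.hstack([c0,c1]))
E
```

```text
0 [[607.2105 133.5489]] [[582.2785 355.5626]]
-0.006 [[606.4441 135.9288]] [[581.0825 355.3646]]
-0.025 [[604.0459 143.3754]] [[577.3649 354.7493]]
finger tip [[606.6535 145.4012]] [[565.2541 362.5514]]
finger tip [[604.7614 131.5604]] [[594.474 347.819]]
```

View pics/start2.png

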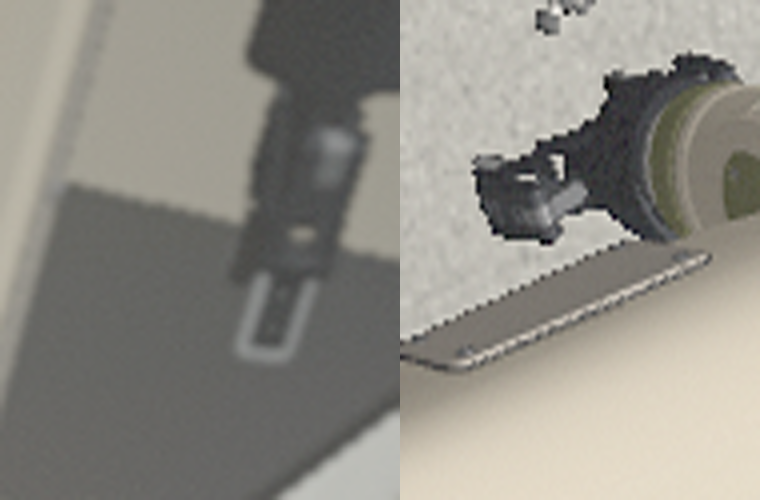

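```bash
python3 - <<'E'
from h import *
for z in(0,.04,.1): print(z,proj("scene",[0,0,z]),proj("top",[0,0,z]))
s=sensors.state(); L=loc(s["eef_pos"])[0]
for z in (.042,.06,.07,.075,.08,.085,.09):
  print(z,[(proj("scene",wor([L[0]+dx,L[1]+.011,z]))[0]-[280,190]+.5)*7-.5 for dx in(-.0145,.0145)],(proj("scene",wor([L[0]-.0145,L[1]-.011,z]))[0]-[280,190]+.5)*7-.5)
im=cv2.imread("pics/scene2.png"); c=im[280:440,470:640]; cv2.imwrite("pics/base2.png",cv2.resize(c,None,fx=3.5,fy=3.5,interpolation=cv2.INTER_CUBIC))
E
```

```text
0 [[587.4478 375.8415]] [[367.7712 437.8446]]
0.04 [[594.0201 360.276 ]] [[369.2105 441.2787]]
0.1 [[604.5658 335.3   ]] [[371.5221 446.7941]]
0.042 [array([312.2795, 479.8995]), array([238.4928, 449.0567])] [352.5065 445.47  ]
0.06 [array([311.1144, 433.8767]), array([236.6577, 403.3386])] [351.7297 399.7238]
0.07 [array([310.4575, 407.9326]), array([235.6234, 377.571 ])] [351.2919 373.9404]
0.075 [array([310.1265, 394.8581]), array([235.1023, 364.5869])] [351.0713 360.9483]
0.08 [array([309.7937, 381.7146]), array([234.5784, 351.535 ])] [350.8495 347.8885]
0.085 [array([309.4592, 368.5016]), array([234.0518, 338.415 ])] [350.6266 334.7604]
0.09 [array([309.1229, 355.2184]), array([233.5224, 325.2263])] [350.4025 321.5636]
```

View pics/scene2.png

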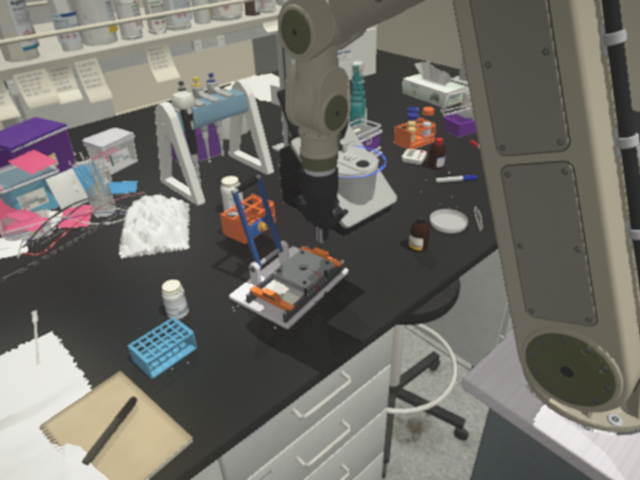

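```bash
python3 - <<'E'
from h import *
for z in(.042,.06,.08): print(z,loc(ray("scene",(318.8,241.7),z))*1000)
E
```

```text
0.042 [[  32.2   -124.684   42.   ]]
0.06 [[  16.7473 -104.3802   60.    ]]
0.08 [[ -0.4224 -81.8204  80.    ]]
```

The enlarged view puts the fingertips at about z = 80 mm, not the expected 42 mm. The bottom of the pads is at pixel (319,242), above the boss, and no contact force was felt. I'll back off, go lower outside the stand and look again.

Emit:
{"name": "play_rows", "arguments": {
  "increments": [
    [-8, 0, 0, 0, 0, 0, 0],
    [-18, 0, 0, 0, 0, 0, 0],
    [-28, 0, 0, 0, 0, 0, 0],
    [-32, 0, 0, 0, 0, 0, 0],
    [-33, 0, 6, 0, 0, 0, 0],
    [-33, 0, 14, 0, 0, 0, 0],
    [-33, 0, 22, 0, 0, 0, 0],
    [-33, 0, 26, 0, 0, 0, 0],
    [-33, 0, 26, 0, 0, 0, 0]
  ]
}}

```text
clock: 4.88
eef_pos: [0.5527, 0.096, 0.0393]
tool_rot: [[-0.201, 0.98, -0.003], [0.98, 0.201, -0.0], [0.001, -0.003, -1.0]]
force: [0.2, 0.1, 0.4]
width: 0.0004
```

```bash
python3 - <<'E'
from h import *
s=st()
cv2.imwrite("pics/scene3.png",camera("scene")); im=cv2.imread("pics/scene3.png")
c=im[190:275,280:370].astype(float); c=np.clip((c/255)**0.45*255,0,255).astype(np.uint8); c=cv2.resize(c,None,fx=7,fy=7,interpolation=cv2.INTER_CUBIC)
L=loc(s["eef_pos"])[0]
for dz,col in ((0,(0,255,0)),(-.025,(0,0,255)),(.013,(255,0,0))):
    u=(proj("scene",wor([L[0],L[1]+.011,L[2]+dz]))[0]-[280,190]+.5)*7-.5; cv2.circle(c,tuple(np.int32(u)),3,col,-1)
cv2.imwrite("pics/scene3d.png",c)
E
```

```text
t 4.88 loc mm [  -1.6987 -124.2822   39.3136] F stand [0.2599 0.0654 0.4255] w 0.0004 q [ 0.0289  0.4079 -0.2829  0.8832  0.      1.3973]
rotvec err [-0.0032 -0.0006 -0.    ]
```

View pics/scene3d.png

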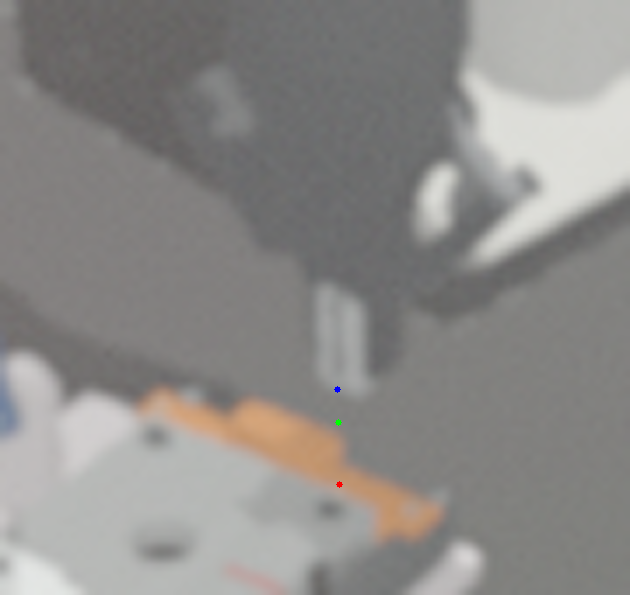

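Emit:
{"name": "play_rows", "arguments": {
  "increments": [
    [0, 1, 5, 0, 0, 0, 0],
    [0, 1, 10, 0, 0, 0, 0],
    [3, 1, 11, 0, 0, 0, 0],
    [6, 1, 11, 0, 0, 0, 0],
    [9, 1, 11, 0, 0, 0, 0],
    [12, 1, 11, 0, 0, 0, 0],
    [14, 1, 11, 0, 0, 0, 0],
    [16, 1, 11, 0, 0, 0, 0]
  ]
}}

```text
clock: 5.6
eef_pos: [0.5521, 0.1121, 0.0304]
tool_rot: [[-0.201, 0.98, 0.0], [0.98, 0.201, -0.0], [-0.0, 0.0, -1.0]]
force: [-0.0, -0.6, 0.1]
width: 0.0003
```

```bash
python3 - <<'E'
from h import *
s=st()
cv2.imwrite("pics/scene4.png",camera("scene")); im=cv2.imread("pics/scene4.png")
c=im[190:275,280:370].astype(float); c=np.clip((c/255)**0.45*255,0,255).astype(np.uint8); c=cv2.resize(c,None,fx=7,fy=7,interpolation=cv2.INTER_CUBIC)
cv2.imwrite("pics/scene4d.png",c)
E
```

```text
t 5.60 loc mm [   0.9246 -108.4396   30.4176] F stand [-0.1381 -0.6256  0.0503] w 0.0003 q [ 0.0578  0.4184 -0.2916  0.8603 -0.0001  1.4263]
rotvec err [ 0.0005  0.0002 -0.0001]
```

View pics/scene4d.png

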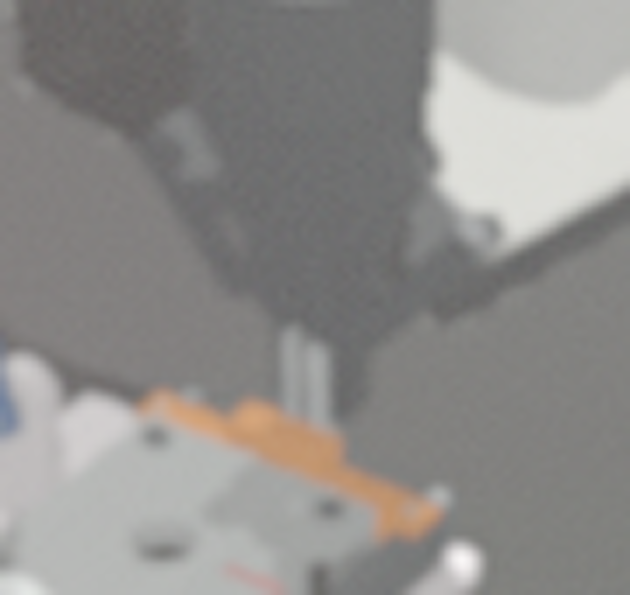

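The tips are now hidden behind the boss at about (300,420). No base contact was felt, so the visual height is right and the reported TCP height reads about 38 mm low relative to the real tips. I'll go on gently.

Emit:
{"name": "play_rows", "arguments": {
  "increments": [
    [1, 0, 0, 0, 0, 0, 0],
    [2, 0, 0, 0, 0, 0, 0],
    [3, 0, 0, 0, 0, 0, 0],
    [4, 0, 0, 0, 0, 0, 0],
    [5, 0, 0, 0, 0, 0, 0]
  ]
}}

```text
clock: 6.07
eef_pos: [0.551, 0.1166, 0.0302]
tool_rot: [[-0.201, 0.98, 0.0], [0.98, 0.201, -0.0], [-0.0, 0.0, -1.0]]
force: [-0.3, 0.3, -0.4]
width: 0.0001
```

Emit:
{"name": "play_rows", "arguments": {
  "increments": [
    [1, 0, 0, 0, 0, 0, 0],
    [2, 0, 0, 0, 0, 0, 0],
    [3, 0, 0, 0, 0, 0, 0]
  ]
}}

```text
clock: 6.32
eef_pos: [0.5505, 0.1193, 0.0302]
tool_rot: [[-0.2, 0.98, 0.0], [0.98, 0.2, -0.001], [-0.001, -0.0, -1.0]]
force: [-0.6, -1.7, 0.1]
width: 0.0002
```

Emit:
{"name": "play_rows", "arguments": {
  "increments": [
    [1, 0, 0, 0, 0, 0, 0],
    [2, 0, 0, 0, 0, 0, 0]
  ]
}}

```text
clock: 6.48
eef_pos: [0.55, 0.1214, 0.0302]
tool_rot: [[-0.2, 0.98, 0.0], [0.98, 0.2, -0.0], [-0.0, 0.0, -1.0]]
force: [0.0, -1.4, 0.2]
width: -0.0003
```

```bash
python3 - <<'E'
from h import *
s=st()
E
```

```text
t 6.48 loc mm [  0.7679 -98.876   30.1855] F stand [-0.2306 -1.371   0.2169] w -0.0003 q [ 0.0749  0.4188 -0.2916  0.8603 -0.0003  1.4439]
rotvec err [ 0.      0.0003 -0.0006]
```

Emit:
{"name": "play_rows", "arguments": {
  "increments": [
    [1, 0, 0, 0, 0, 0, 0],
    [2, 0, 0, 0, 0, 0, 0],
    [3, 0, 0, 0, 0, 0, 0],
    [4, 0, 0, 0, 0, 0, 0]
  ]
}}

```text
clock: 6.82
eef_pos: [0.5493, 0.1249, 0.0302]
tool_rot: [[-0.2, 0.98, 0.0], [0.98, 0.2, -0.001], [-0.001, -0.0, -1.0]]
force: [1.0, -5.5, 0.7]
width: -0.0001
```

Emit:
{"name": "play_rows", "arguments": {
  "increments": [
    [1, 0, 0, 0, 0, 0, 0],
    [2, 0, 0, 0, 0, 0, 0],
    [3, 0, 0, 0, 0, 0, 0],
    [4, 0, 0, 0, 0, 0, 0]
  ]
}}

```text
clock: 7.15
eef_pos: [0.5486, 0.1283, 0.0302]
tool_rot: [[-0.2, 0.98, 0.0], [0.98, 0.2, -0.002], [-0.002, -0.0, -1.0]]
force: [1.0, -6.5, 0.3]
width: 0.0001
```

Emit:
{"name": "play_rows", "arguments": {
  "increments": [
    [1, 0, 0, 0, 0, 0, 0],
    [2, 0, 0, 0, 0, 0, 0],
    [3, 0, 0, 0, 0, 0, 0],
    [4, 0, 0, 0, 0, 0, 0]
  ]
}}

```text
clock: 7.48
eef_pos: [0.5478, 0.1321, 0.0302]
tool_rot: [[-0.2, 0.98, 0.0], [0.98, 0.2, -0.002], [-0.002, -0.0, -1.0]]
force: [0.9, -6.7, -0.8]
width: 0.0001
```

```bash
python3 - <<'E'
from h import *
s=st()
cv2.imwrite("pics/scene5.png",camera("scene")); im=cv2.imread("pics/scene5.png")
c=im[230:328,228:352]; cv2.imwrite("pics/scene5d.png",cv2.resize(c,None,fx=6.4,fy=6.1,interpolation=cv2.INTER_CUBIC))
E
```

```text
t 7.48 loc mm [  0.7333 -87.897   30.2135] F stand [-0.4816 -6.7406 -0.815 ] w 0.0001 q [ 0.0956  0.4193 -0.2908  0.8606 -0.0024  1.4653]
rotvec err [-0.0001  0.0024 -0.0013]
```

View pics/scene5d.png

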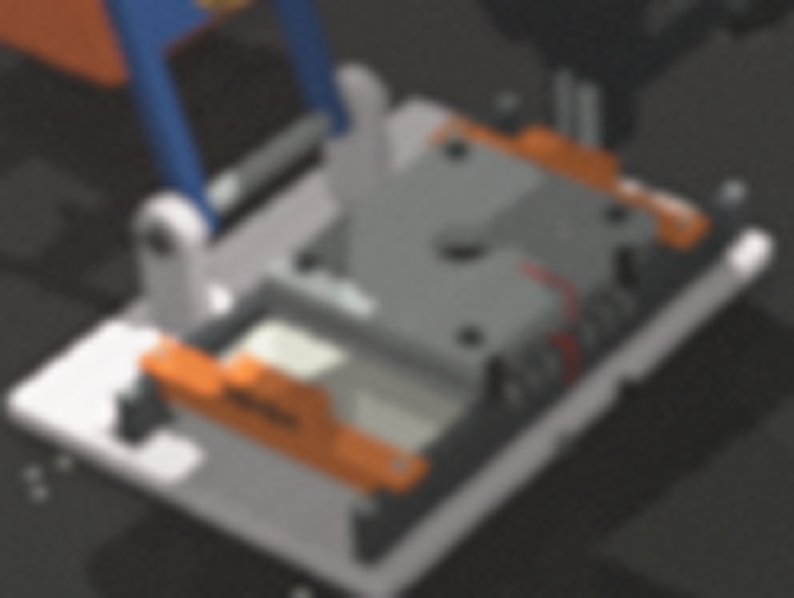

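Force is 6.7 N: 1.5 N for the stop plus about 5.2 N for the cell sliding, so I expect about 5.2 mm of springback. The picture shows the cell line approaching the index at (575,290) and (565,340). I'll push on slowly.

Emit:
{"name": "play_rows", "arguments": {
  "increments": [
    [1, 0, 0, 0, 0, 0, 0],
    [2, 0, 0, 0, 0, 0, 0],
    [3, 0, 0, 0, 0, 0, 0],
    [4, 0, 0, 0, 0, 0, 0],
    [5, 0, 0, 0, 0, 0, 0],
    [6, 0, 0, 0, 0, 0, 0],
    [7, 0, 0, 0, 0, 0, 0],
    [8, 0, 0, 0, 0, 0, 0]
  ]
}}

```text
clock: 8.2
eef_pos: [0.5463, 0.1399, 0.0302]
tool_rot: [[-0.2, 0.98, 0.0], [0.98, 0.2, -0.002], [-0.003, -0.0, -1.0]]
force: [1.0, -7.4, -0.1]
width: 0.0002
```

Emit:
{"name": "play_rows", "arguments": {
  "increments": [
    [1, 0, 0, 0, 0, 0, 0],
    [2, 0, 0, 0, 0, 0, 0],
    [3, 0, 0, 0, 0, 0, 0],
    [4, 0, 0, 0, 0, 0, 0],
    [5, 0, 0, 0, 0, 0, 0],
    [6, 0, 0, 0, 0, 0, 0],
    [7, 0, 0, 0, 0, 0, 0]
  ]
}}

```text
clock: 8.78
eef_pos: [0.5448, 0.1467, 0.0302]
tool_rot: [[-0.2, 0.98, 0.0], [0.98, 0.2, -0.003], [-0.003, -0.0, -1.0]]
force: [1.3, -6.9, 0.5]
width: -0.0004
```

```bash
python3 - <<'E'
from h import *
s=st()
cv2.imwrite("pics/scene6.png",camera("scene")); im=cv2.imread("pics/scene6.png")
c=im[230:328,228:352]; cv2.imwrite("pics/scene6d.png",cv2.resize(c,None,fx=6.4,fy=6.1,interpolation=cv2.INTER_CUBIC))
E
```

```text
t 8.78 loc mm [  0.7503 -73.0515  30.2145] F stand [-0.1213 -6.9968  0.4526] w -0.0004 q [ 0.1222  0.4205 -0.2888  0.8615 -0.0026  1.492 ]
rotvec err [-0.0002  0.0026 -0.0014]
```

View pics/scene6d.png

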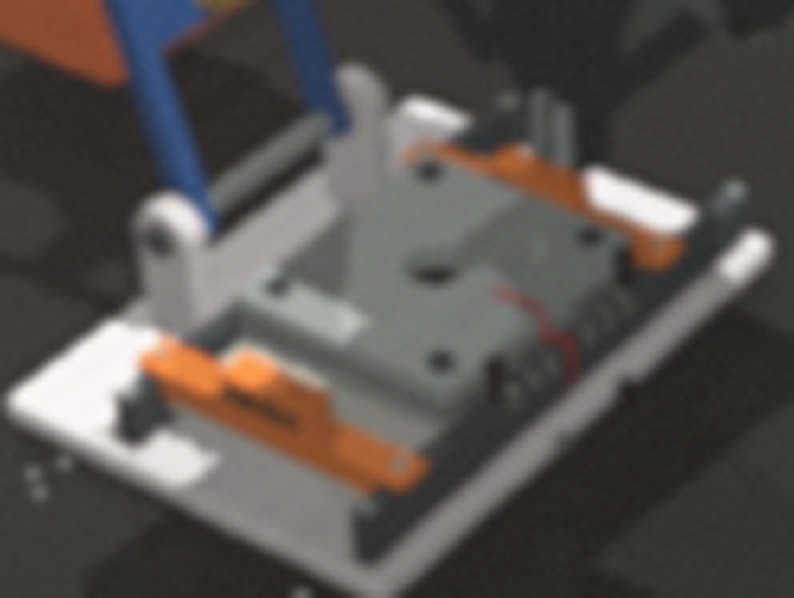

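The scene6 crop shows the cell line at (545,315) just past the index at (570,350), with the cell loaded. I'll back off slowly and see where it settles.

Emit:
{"name": "play_rows", "arguments": {
  "increments": [
    [-1, 0, 0, 0, 0, 0, 0],
    [-2, 0, 0, 0, 0, 0, 0],
    [-3, 0, 0, 0, 0, 0, 0],
    [-4, 0, 0, 0, 0, 0, 0],
    [-5, 0, 0, 0, 0, 0, 0],
    [-6, 0, 0, 0, 0, 0, 0],
    [-7, 0, 0, 0, 0, 0, 0],
    [-9, 0, 0, 0, 0, 0, 0],
    [-12, 0, 0, 0, 0, 0, 0],
    [-12, 0, 0, 0, 0, 0, 0]
  ]
}}

```text
clock: 9.67
eef_pos: [0.5471, 0.1358, 0.0302]
tool_rot: [[-0.2, 0.98, 0.0], [0.98, 0.2, -0.0], [-0.0, 0.0, -1.0]]
force: [0.5, 0.1, 0.1]
width: -0.0003
```

```bash
python3 - <<'E'
from h import *
s=st()
cv2.imwrite("pics/scene7.png",camera("scene")); im=cv2.imread("pics/scene7.png")
c=im[230:328,228:352]; cv2.imwrite("pics/scene7d.png",cv2.resize(c,None,fx=6.4,fy=6.1,interpolation=cv2.INTER_CUBIC))
c=im[265:310,290:335]; cv2.imwrite("pics/scene7z.png",cv2.resize(c,None,fx=13,fy=13,interpolation=cv2.INTER_CUBIC))
E
```

```text
t 9.67 loc mm [  0.8319 -84.1779  30.1758] F stand [ 0.5209 -0.0011  0.0669] w -0.0003 q [ 0.101   0.4195 -0.2905  0.8607 -0.0001  1.4701]
rotvec err [ 0.0001  0.0001 -0.0008]
```

View pics/scene7d.png

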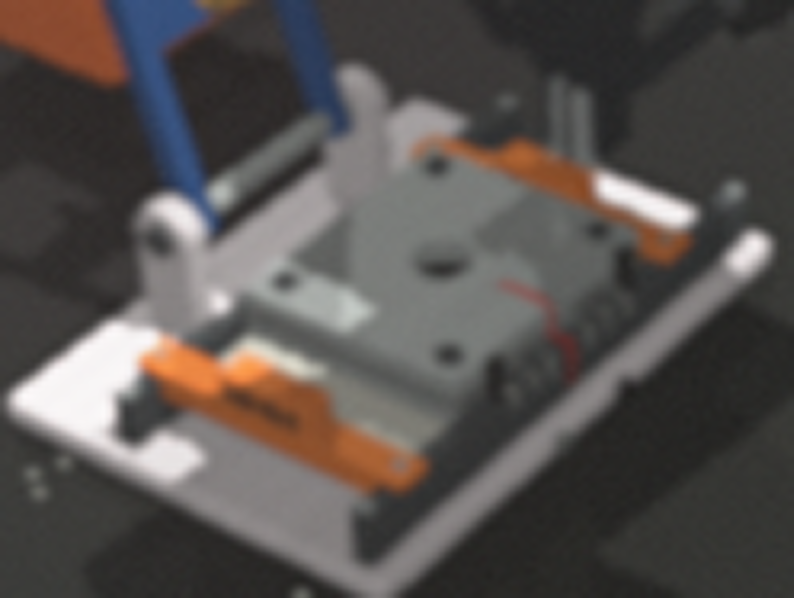

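View pics/scene7z.png

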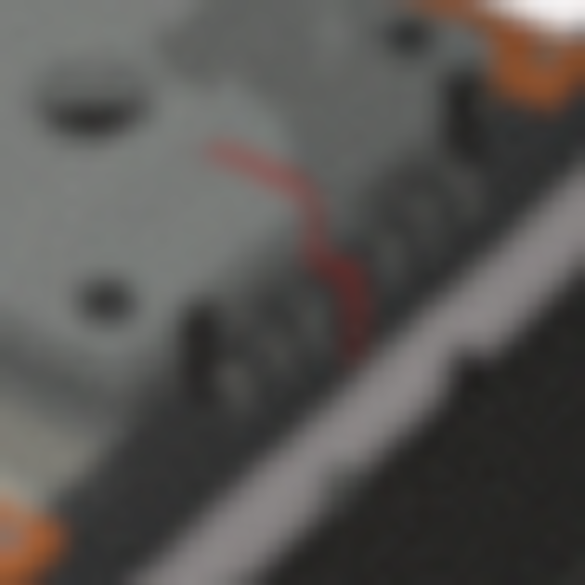

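```bash
cat >> h.py <<'E'
def red(im):
    f=im.astype(np.float32); r=f[...,2]-np.maximum(f[...,1],f[...,0]); return cv2.GaussianBlur(r,(0,0),0.5)
def prof(n,r,pts,ys):
    # pts: list of (x,z) in stand mm; returns mean profile over ys (mm)
    out=[]
    for x,z in pts:
        L=np.c_[np.full(len(ys),x),ys,np.full(len(ys),z)]/1000
        uv=proj(n,wor(L)).astype(np.float32)
        out.append(cv2.remap(r,uv[None,:,0],uv[None,:,1],cv2.INTER_CUBIC)[0])
    return np.array(out)
def peak(ys,p,w=5):
    p=p-np.median(p); k=np.argmax(p); m=abs(ys-ys[k])<w; q=np.clip(p*m,0,None); return (q*ys).sum()/q.sum(), p[k]
def lines(n,im,yc=0):
    r=red(im); ys=np.arange(-14,14.01,.25)
    a=[peak(ys+yc,p) for p in prof(n,r,[(x,48) for x in(-26,-29,-32,-35,-38,-41)],ys+yc)]
    f=[peak(ys+yc,p) for p in prof(n,r,[(-44,z) for z in(45,42,39)],ys+yc)]
    b=[peak(ys,p) for p in prof(n,r,[(x,36) for x in(-46.5,-48,-49.5)],ys)]
    c=[peak(ys,p) for p in prof(n,r,[(-51,z) for z in(33,30,27,24)],ys)]
    return a,f,b,c
E
python3 - <<'E'
from h import *
for n,k,yc in(("top",0,-23),("scene",0,-23),("top",2,-23),("scene",5,-13),("scene",6,2),("scene",7,-2)):
    im=cv2.imread(f"pics/{n}{k}.png")
    for nm,q in zip(("celltop","cellfront","idxtop","idxfront"),lines(n,im,yc)): print(n,k,nm,np.array2string(np.array(q).T,precision=2))
E
```

```text
top 0 celltop [[-22.84 -22.54 -22.75 -22.82 -23.04 -22.8 ]
 [110.22  98.04  98.47  95.31  95.1  112.63]]
top 0 cellfront [[-22.59 -22.61 -22.65]
 [ 58.22  51.19  43.96]]
top 0 idxtop [[ -0.33  -0.36  -0.05]
 [ 82.9   81.03 112.43]]
top 0 idxfront [[  0.16   0.22   0.28   0.34]
 [140.67 136.8  132.3  124.87]]
scene 0 celltop [[-24.54 -24.17 -24.47 -24.73 -24.46 -23.98]
 [ 38.7   41.66  43.32  52.68  56.88  53.91]]
scene 0 cellfront [[-23.75 -23.93 -24.24]
 [ 32.72  28.9   28.08]]
scene 0 idxtop [[-1.88 -1.73 -1.44]
 [44.13 50.51 56.87]]
scene 0 idxfront [[-2.81 -3.69 -3.87 -4.04]
 [51.94 40.92 33.2  28.19]]
top 2 celltop [[-22.87 -22.55 -22.79 -22.85 -23.08 -22.88]
 [ 67.99  55.06  52.49  49.29  50.14  60.79]]
top 2 cellfront [[-22.71 -22.76 -22.82]
 [ 33.56  29.64  25.94]]
top 2 idxtop [[-0.41 -0.4  -0.07]
 [48.44 47.33 65.5 ]]
top 2 idxfront [[ 0.13  0.19  0.24  0.29]
 [81.36 79.26 76.8  72.84]]
scene 5 celltop [[-14.22 -13.7  -13.42 -13.4  -13.65 -13.52]
 [ 28.05  32.18  31.12  25.91  22.59  22.72]]
scene 5 cellfront [[-13.02 -13.19 -13.35]
 [ 22.99  21.29  19.26]]
scene 5 idxtop [[-1.62 -1.51 -1.33]
 [17.29 25.56 34.11]]
scene 5 idxfront [[-2.47 -3.14 -3.74 -4.14]
 [34.64 30.72 27.53 21.98]]
scene 6 celltop [[ 1.03  1.27  1.3   1.29  1.06  1.58]
 [25.87 30.23 29.16 25.13 26.26 26.17]]
scene 6 cellfront [[ 1.8   1.32  0.91]
 [22.5  23.15 28.19]]
scene 6 idxtop [[-0.55 -1.   -1.27]
 [28.88 28.69 34.15]]
scene 6 idxfront [[-2.46 -3.24 -3.8  -4.14]
 [35.15 30.62 26.57 21.23]]
scene 7 celltop [[-3.09 -3.15 -3.27 -3.1  -2.97 -2.42]
 [26.29 30.77 33.43 34.01 33.72 30.08]]
scene 7 cellfront [[-2.32 -2.57 -2.23]
 [22.34 20.58 22.9 ]]
scene 7 idxtop [[-1.75 -1.44 -1.26]
 [32.42 32.84 36.65]]
scene 7 idxfront [[-2.44 -3.15 -3.82 -4.08]
 [34.97 30.45 25.95 20.99]]
```

Measured against the index, the cell now rests about 1.6 mm short (to the right) after roughly 4.4 mm of springback. One more right tap, about 2.3 mm deeper, should leave it slightly past centre so the left stop can bring it back.

Emit:
{"name": "play_rows", "arguments": {
  "increments": [
    [2, 0, 0, 0, 0, 0, 0],
    [4, 0, 0, 0, 0, 0, 0],
    [5, 0, 0, 0, 0, 0, 0],
    [6, 0, 0, 0, 0, 0, 0],
    [7, 0, 0, 0, 0, 0, 0],
    [8, 0, 0, 0, 0, 0, 0],
    [9, 0, 0, 0, 0, 0, 0],
    [10, 0, 0, 0, 0, 0, 0],
    [11, 0, 0, 0, 0, 0, 0],
    [12, 0, 0, 0, 0, 0, 0],
    [13, 0, 0, 0, 0, 0, 0],
    [13.6, 0, 0, 0, 0, 0, 0],
    [14.2, 0, 0, 0, 0, 0, 0],
    [14.2, 0, 0, 0, 0, 0, 0]
  ]
}}

```text
clock: 10.88
eef_pos: [0.5444, 0.1488, 0.0302]
tool_rot: [[-0.2, 0.98, 0.0], [0.98, 0.2, -0.003], [-0.003, -0.0, -1.0]]
force: [0.9, -7.1, -0.3]
width: -0.0001
```

```bash
python3 - <<'E'
from h import *
s=st()
cv2.imwrite("pics/scene8.png",camera("scene")); im=cv2.imread("pics/scene8.png")
for nm,q in zip(("celltop","cellfront","idxtop","idxfront"),lines("scene",im,2)): print(nm,np.array2string(np.array(q).T,precision=2))
E
```

```text
t 10.88 loc mm [  0.7728 -70.9448  30.2225] F stand [-0.5369 -7.1271 -0.3364] w -0.0001 q [ 0.126   0.4207 -0.2884  0.8616 -0.0028  1.4959]
rotvec err [-0.0001  0.0028 -0.0015]
celltop [[ 2.72  2.84  2.98  3.24  3.38  3.81]
 [22.8  31.04 31.88 29.32 27.07 28.95]]
cellfront [[ 4.29  3.99  3.02]
 [24.41 23.62 24.82]]
idxtop [[-0.77 -1.26 -1.32]
 [21.39 26.84 34.12]]
idxfront [[-2.48 -3.23 -3.74 -3.96]
 [34.69 30.1  26.11 21.65]]
```

Emit:
{"name": "play_rows", "arguments": {
  "increments": [
    [-1, 0, 0, 0, 0, 0, 0],
    [-2, 0, 0, 0, 0, 0, 0],
    [-3, 0, 0, 0, 0, 0, 0],
    [-4, 0, 0, 0, 0, 0, 0],
    [-5, 0, 0, 0, 0, 0, 0],
    [-6, 0, 0, 0, 0, 0, 0],
    [-7, 0, 0, 0, 0, 0, 0],
    [-9, 0, 0, 0, 0, 0, 0],
    [-13, 0, 0, 0, 0, 0, 0],
    [-16, 0, -4, 0, 0, 0, 0],
    [-16, 0, -18, 0, 0, 0, 0],
    [-16, 0, -34, 0, 0, 0, 0],
    [-16, 0, -44, 0, 0, 0, 0],
    [-16, 0, -45, 0, 0, 0, 0]
  ]
}}

```text
clock: 12.1
eef_pos: [0.5492, 0.1344, 0.0777]
tool_rot: [[-0.2, 0.98, 0.004], [0.98, 0.2, 0.0], [-0.0, 0.004, -1.0]]
force: [-0.6, 0.0, 0.7]
width: -0.0001
```

```bash
python3 - <<'E'
from h import *
s=st()
cv2.imwrite("pics/scene9.png",camera("scene")); im=cv2.imread("pics/scene9.png")
for nm,q in zip(("celltop","cellfront","idxtop","idxfront"),lines("scene",im,0)): print(nm,np.array2string(np.array(q).T,precision=2))
print(to([0,.112,.0302]))
c=im[265:310,290:335]; cv2.imwrite("pics/scene9z.png",cv2.resize(c,None,fx=13,fy=13,interpolation=cv2.INTER_CUBIC))
E
```

```text
t 12.10 loc mm [  2.5598 -85.9523  77.6794] F stand [-0.5573  0.1209  0.6856] w -0.0001 q [ 0.0981  0.3731 -0.2302  0.9632 -0.      1.467 ]
rotvec err [ 0.0043  0.0005 -0.0006]
celltop [[-1.28 -0.76 -0.44 -0.35 -0.46 -0.37]
 [27.44 33.17 31.23 29.5  27.34 27.46]]
cellfront [[ 0.05 -0.14 -0.68]
 [20.98 21.17 23.7 ]]
idxtop [[-1.46 -1.33 -1.25]
 [31.06 32.37 35.53]]
idxfront [[-2.49 -3.24 -3.76 -4.01]
 [34.76 30.7  27.29 21.32]]
(array([197.8768,  -2.3176,  46.4442]), array([ 0.0032,  0.0004, -0.0006]))
```

View pics/scene9z.png

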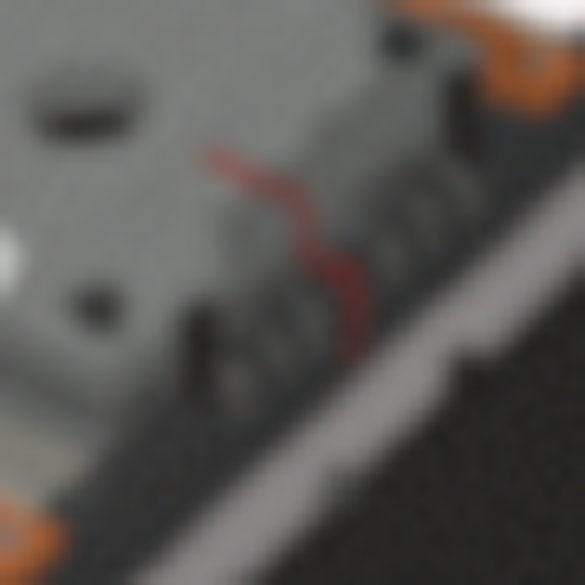

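The crop shows the cell line at (305,240) running into the index at (335,275), measured about +0.8 mm left of it. Next, across above the stand to the left stop.

Emit:
{"name": "play_rows", "arguments": {
  "increments": [
    [20, -2, 0, 0, 0, 0, 0],
    [50, -2, 0, 0, 0, 0, 0],
    [85, -2, 0, 0, 0, 0, 0],
    [120, -2, 0, 0, 0, 0, 0],
    [155, -2, 0, 0, 0, 0, 0],
    [182, -2, 0, 0, 0, 0, 0],
    [200, -2, 0, 0, 0, 0, 0],
    [204, -2, 0, 0, 0, 0, 0],
    [204, -2, 12, 0, 0, 0, 0],
    [204, -2, 28, 0, 0, 0, 0],
    [204, -2, 42, 0, 0, 0, 0],
    [204, -2, 46, 0, 0, 0, 0],
    [202, -2, 46, 0, 0, 0, 0]
  ]
}}

```text
clock: 13.23
eef_pos: [0.5035, 0.3307, 0.0272]
tool_rot: [[-0.2, 0.98, -0.003], [0.98, 0.2, -0.002], [-0.001, -0.004, -1.0]]
force: [0.1, -0.0, 1.0]
width: -0.0002
```

```bash
python3 - <<'E'
from h import *
s=st()
cv2.imwrite("pics/scene10.png",camera("scene")); im=cv2.imread("pics/scene10.png")
c=im[230:328,228:352]; cv2.imwrite("pics/scene10d.png",cv2.resize(c,None,fx=6.4,fy=6.1,interpolation=cv2.INTER_CUBIC))
E
```

```text
t 13.23 loc mm [ -2.729  115.4912  27.2213] F stand [ 0.1076 -0.0593  0.961 ] w -0.0002 q [ 0.448   0.4898 -0.1831  0.9019 -0.0002  1.8172]
rotvec err [-0.0037  0.0011 -0.0008]
```

View pics/scene10d.png

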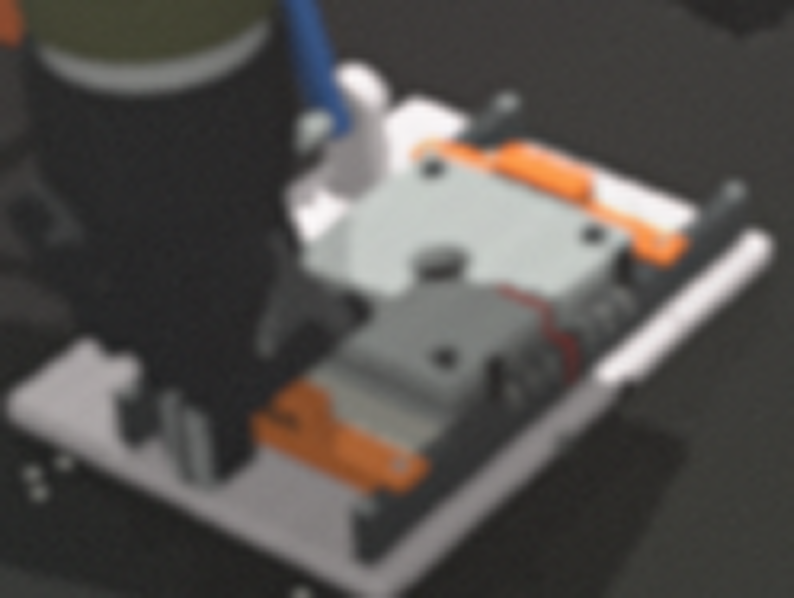

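The fingers are outside the left stop at (200,450) in the crop and clear of the rack. I'll push the left stop in slowly.

Emit:
{"name": "play_rows", "arguments": {
  "increments": [
    [-3, 1, -2, 0, 0, 0, 0],
    [-6, 1, -2, 0, 0, 0, 0],
    [-9, 1, -2, 0, 0, 0, 0],
    [-11, 1, -2, 0, 0, 0, 0],
    [-12, 1, -2, 0, 0, 0, 0],
    [-13, 1, -2, 0, 0, 0, 0],
    [-14, 1, -2, 0, 0, 0, 0],
    [-15, 1, -2, 0, 0, 0, 0],
    [-16, 1, -2, 0, 0, 0, 0],
    [-17, 1, -2, 0, 0, 0, 0],
    [-18, 1, -2, 0, 0, 0, 0],
    [-19, 1, -2, 0, 0, 0, 0],
    [-20, 1, -2, 0, 0, 0, 0]
  ]
}}

```text
clock: 14.37
eef_pos: [0.5098, 0.3126, 0.0311]
tool_rot: [[-0.201, 0.98, -0.0], [0.98, 0.201, 0.0], [0.0, -0.0, -1.0]]
force: [0.3, 0.5, 0.2]
width: 0.0001
```

Emit:
{"name": "play_rows", "arguments": {
  "increments": [
    [-1, 0, 0, 0, 0, 0, 0],
    [-2, 0, 0, 0, 0, 0, 0],
    [-3, 0, 0, 0, 0, 0, 0],
    [-4, 0, 0, 0, 0, 0, 0],
    [-5, 0, 0, 0, 0, 0, 0],
    [-6, 0, 0, 0, 0, 0, 0],
    [-7, 0, 0, 0, 0, 0, 0],
    [-8, 0, 0, 0, 0, 0, 0],
    [-9, 0, 0, 0, 0, 0, 0],
    [-10, 0, 0, 0, 0, 0, 0],
    [-11, 0, 0, 0, 0, 0, 0],
    [-12, 0, 0, 0, 0, 0, 0]
  ]
}}

```text
clock: 15.37
eef_pos: [0.5122, 0.3006, 0.0311]
tool_rot: [[-0.201, 0.98, -0.0], [0.98, 0.201, -0.0], [-0.0, -0.0, -1.0]]
force: [0.1, 0.9, -1.3]
width: 0.0
```

```bash
python3 - <<'E'
from h import *
s=st()
E
```

```text
t 15.37 loc mm [-0.2108 84.2997 31.1189] F stand [ 0.3149  0.8829 -1.3471] w 0.0000 q [ 0.3957  0.4689 -0.207   0.895  -0.0001  1.7644]
rotvec err [-0.0001  0.0001 -0.0004]
```

Emit:
{"name": "play_rows", "arguments": {
  "increments": [
    [-1, 0, 0, 0, 0, 0, 0],
    [-2, 0, 0, 0, 0, 0, 0],
    [-3, 0, 0, 0, 0, 0, 0],
    [-4, 0, 0, 0, 0, 0, 0],
    [-5, 0, 0, 0, 0, 0, 0],
    [-6, 0, 0, 0, 0, 0, 0],
    [-6.5, 0, 0, 0, 0, 0, 0]
  ]
}}

```text
clock: 15.95
eef_pos: [0.5136, 0.2942, 0.0311]
tool_rot: [[-0.201, 0.98, -0.0], [0.98, 0.201, -0.0], [-0.0, -0.0, -1.0]]
force: [-0.5, 1.5, 0.2]
width: 0.0002
```

```bash
python3 - <<'E'
from h import *
s=st()
cv2.imwrite("pics/scene11.png",camera("scene")); im=cv2.imread("pics/scene11.png")
for nm,q in zip(("celltop","cellfront","idxtop","idxfront"),lines("scene",im,0)): print(nm,np.array2string(np.array(q).T,precision=2))
c=im[230:328,228:352]; cv2.imwrite("pics/scene11d.png",cv2.resize(c,None,fx=6.4,fy=6.1,interpolation=cv2.INTER_CUBIC))
E
```

```text
t 15.95 loc mm [-0.1803 77.7505 31.1376] F stand [-0.1506  1.5604  0.2464] w 0.0002 q [ 0.3847  0.4655 -0.2127  0.8927 -0.0001  1.7536]
rotvec err [-0.      0.0001 -0.0006]
celltop [[-1.25 -0.87 -0.55 -0.51 -0.54 -0.46]
 [26.94 33.46 33.17 32.64 31.79 30.77]]
cellfront [[-0.25 -0.44 -0.69]
 [21.84 20.47 23.84]]
idxtop [[-1.5  -1.37 -1.3 ]
 [31.19 31.49 35.47]]
idxfront [[-2.35 -3.23 -3.73 -4.12]
 [34.94 30.43 26.37 22.34]]
```

View pics/scene11d.png

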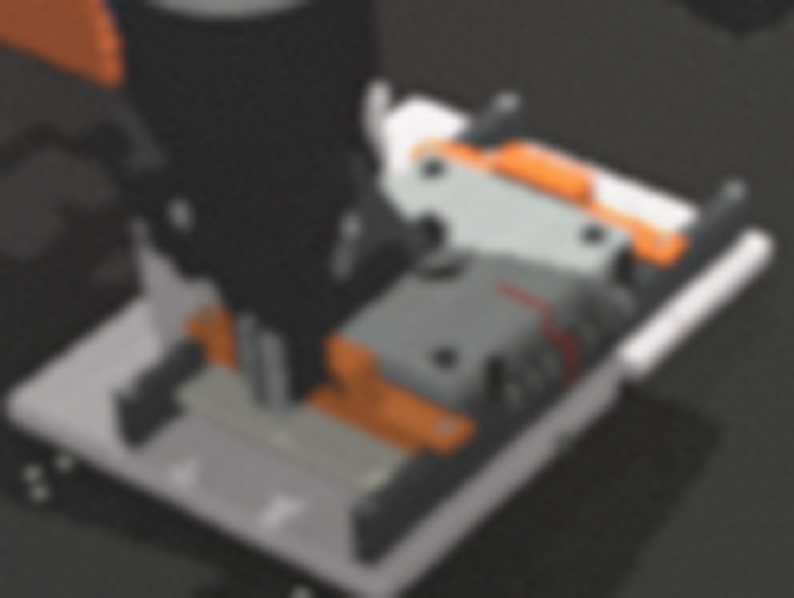

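Emit:
{"name": "play_rows", "arguments": {
  "increments": [
    [-0.5, 0, 0, 0, 0, 0, 0],
    [-1, 0, 0, 0, 0, 0, 0]
  ]
}}

```text
clock: 16.17
eef_pos: [0.5138, 0.2934, 0.0311]
tool_rot: [[-0.201, 0.98, -0.0], [0.98, 0.201, -0.0], [-0.0, -0.0, -1.0]]
force: [0.1, 1.6, -0.5]
width: -0.0001
```

Emit:
{"name": "play_rows", "arguments": {
  "increments": [
    [-0.5, 0, 0, 0, 0, 0, 0],
    [-0.9, 0, 0, 0, 0, 0, 0]
  ]
}}

```text
clock: 16.33
eef_pos: [0.5139, 0.2925, 0.0312]
tool_rot: [[-0.201, 0.98, -0.0], [0.98, 0.201, -0.0], [-0.0, -0.0, -1.0]]
force: [-0.6, 1.7, 0.4]
width: 0.0004
```

```bash
python3 - <<'E'
from h import *
s=st()
E
```

```text
t 16.33 loc mm [-0.1861 75.9586 31.1503] F stand [-0.2425  1.7872  0.4134] w 0.0004 q [ 0.3817  0.4645 -0.2142  0.8921 -0.0001  1.7505]
rotvec err [-0.      0.0001 -0.0005]
```

Emit:
{"name": "play_rows", "arguments": {
  "increments": [
    [-0.4, 0, 0, 0, 0, 0, 0],
    [-0.8, 0, 0, 0, 0, 0, 0],
    [-0.8, 0, 0, 0, 0, 0, 0]
  ]
}}

```text
clock: 16.58
eef_pos: [0.5141, 0.2916, 0.0311]
tool_rot: [[-0.201, 0.98, 0.0], [0.98, 0.201, -0.0], [-0.0, -0.0, -1.0]]
force: [-0.3, 1.3, -1.4]
width: -0.0
```

```bash
python3 - <<'E'
from h import *
s=st()
cv2.imwrite("pics/scene12.png",camera("scene")); im=cv2.imread("pics/scene12.png")
for nm,q in zip(("celltop","cellfront","idxtop"),lines("scene",im,0)): print(nm,np.array2string(np.array(q).T,precision=2))
c=im[230:328,228:352]; cv2.imwrite("pics/scene12d.png",cv2.resize(c,None,fx=6.4,fy=6.1,interpolation=cv2.INTER_CUBIC))
E
```

```text
t 16.58 loc mm [-0.1693 75.0904 31.1478] F stand [-0.0028  1.284  -1.3799] w -0.0000 q [ 0.3803  0.4641 -0.2149  0.8918 -0.0002  1.7492]
rotvec err [-0.      0.0002 -0.0005]
celltop [[-1.38 -0.78 -0.63 -0.52 -0.54 -0.49]
 [27.4  33.85 32.94 32.96 31.15 31.5 ]]
cellfront [[-0.18 -0.26 -0.78]
 [22.69 20.88 24.27]]
idxtop [[-1.41 -1.3  -1.26]
 [31.03 32.88 36.56]]
```

View pics/scene12d.png

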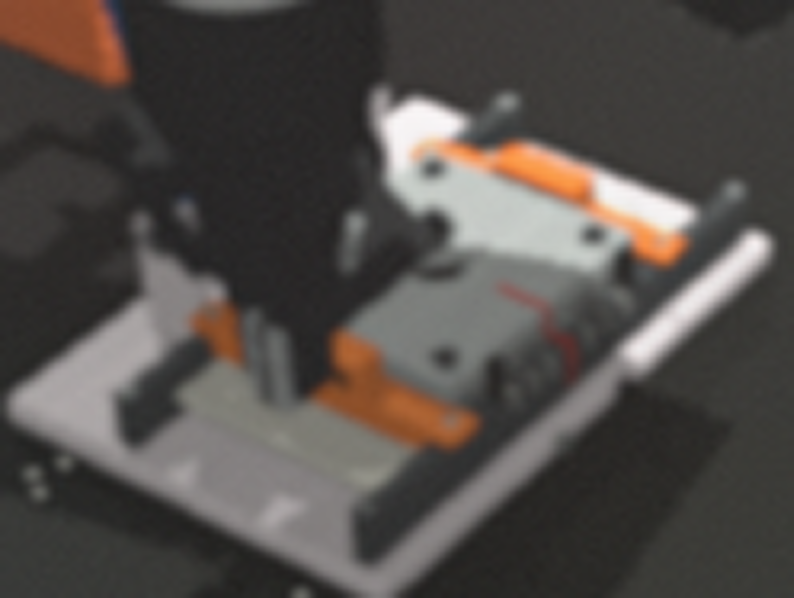

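Emit:
{"name": "play_rows", "arguments": {
  "increments": [
    [-0.4, 0, 0, 0, 0, 0, 0],
    [-0.8, 0, 0, 0, 0, 0, 0],
    [-0.8, 0, 0, 0, 0, 0, 0]
  ]
}}

```text
clock: 16.88
eef_pos: [0.5142, 0.291, 0.0311]
tool_rot: [[-0.201, 0.98, -0.0], [0.98, 0.201, 0.0], [0.0, -0.0, -1.0]]
force: [-0.1, 1.7, 0.6]
width: 0.0003
```

```bash
python3 - <<'E'
from h import *
s=st()
im=camera("scene")
for nm,q in zip(("celltop","cellfront","idxtop"),lines("scene",im,0)): print(nm,np.array2string(np.array(q).T,precision=2))
st()
E
```

```text
t 16.88 loc mm [-0.1956 74.4222 31.1339] F stand [0.2466 1.7074 0.6477] w 0.0003 q [ 0.3791  0.4637 -0.2156  0.8915  0.0001  1.7478]
rotvec err [-0.0001 -0.0001 -0.0004]
celltop [[-1.43 -1.01 -1.24 -1.51 -1.45 -1.01]
 [25.92 28.39 26.84 31.34 33.27 34.39]]
cellfront [[-0.8  -1.26 -1.35]
 [24.94 22.27 23.17]]
idxtop [[-1.38 -1.32 -1.26]
 [31.67 32.21 36.05]]
t 16.93 loc mm [-0.1665 74.4217 31.1552] F stand [ 0.3778  2.2587 -1.7579] w 0.0000 q [ 0.3791  0.4637 -0.2156  0.8915  0.      1.7479]
rotvec err [ 0.     -0.     -0.0005]
```

The cell moved with the last step. It now measures about 0.0 mm from the index at 2.2 N on the left stop. I'll let go and check from both sides.

Emit:
{"name": "play_rows", "arguments": {
  "increments": [
    [0.5, 0, 0, 0, 0, 0, 0],
    [1, 0, 0, 0, 0, 0, 0],
    [2, 0, 0, 0, 0, 0, 0],
    [4, 0, 0, 0, 0, 0, 0],
    [8, 0, 0, 0, 0, 0, 0],
    [14, 0, 0, 0, 0, 0, 0],
    [18, 0, -6, 0, 0, 0, 0],
    [19, 0, -24, 0, 0, 0, 0],
    [19, 0, -50, 0, 0, 0, 0],
    [19, 0, -80, 0, 0, 0, 0],
    [19, 0, -112, 0, 0, 0, 0],
    [19, 0, -120, 0, 0, 0, 0]
  ]
}}

```text
clock: 17.93
eef_pos: [0.5128, 0.3112, 0.1572]
tool_rot: [[-0.201, 0.98, 0.007], [0.98, 0.201, 0.003], [0.002, 0.008, -1.0]]
force: [0.9, 1.2, 0.6]
width: 0.0
```

```bash
python3 - <<'E'
from h import *
s=st()
for n in("scene","top"):
    cv2.imwrite(f"pics/{n}13.png",camera(n)); im=cv2.imread(f"pics/{n}13.png")
    for nm,q in zip(("celltop","cellfront","idxtop","idxfront"),lines(n,im,0)): print(n,nm,np.array2string(np.array(q).T,precision=2))
im=cv2.imread("pics/scene13.png");c=im[230:328,228:352]; cv2.imwrite("pics/scene13d.png",cv2.resize(c,None,fx=6.4,fy=6.1,interpolation=cv2.INTER_CUBIC))
im=cv2.imread("pics/top13.png"); c=im[175:290,240:345]; cv2.imwrite("pics/top13c.png",cv2.resize(c,None,fx=5.2,fy=5.2,interpolation=cv2.INTER_CUBIC))
E
```

```text
t 17.93 loc mm [  2.4216  94.5758 157.1777] F stand [1.1039 1.0383 0.6003] w 0.0000 q [ 0.4118  0.3781 -0.0166  1.168  -0.0001  1.7799]
rotvec err [ 0.008  -0.0016  0.0002]
scene celltop [[-1.23 -0.72 -0.54 -1.33 -1.31 -0.83]
 [35.58 42.36 35.64 36.25 43.68 38.51]]
scene cellfront [[-0.82 -1.24 -1.35]
 [24.78 21.31 22.64]]
scene idxtop [[-1.52 -1.39 -1.26]
 [30.42 31.01 34.65]]
scene idxfront [[-2.49 -3.35 -3.86 -3.93]
 [33.21 29.5  24.98 19.8 ]]
top celltop [[ 0.67  0.   -0.12 -0.12 -0.13  0.33]
 [98.07 66.97 86.51 81.23 69.61 65.03]]
top cellfront [[ 0.21  0.27  0.33]
 [49.25 49.82 50.52]]
top idxtop [[-0.11 -0.33 -0.06]
 [50.42 46.5  63.58]]
top idxfront [[ 0.18  0.24  0.29  0.34]
 [80.56 78.76 76.5  72.53]]
```

View pics/scene13d.png

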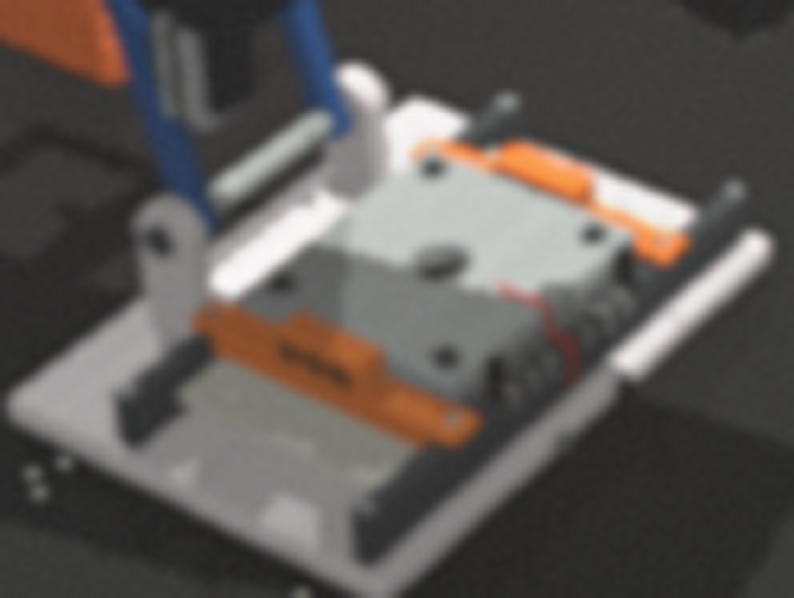

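View pics/top13c.png

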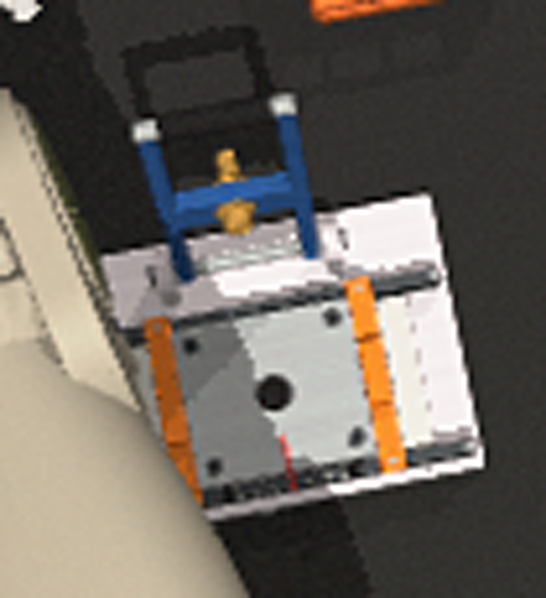

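Both views agree that the cell sits about +0.2 to +0.3 mm from the index. In the top13 crop the cell line and the index run together at (287,465), with the orange stops against both sides of the cell. Next I'll triangulate the yoke handle.

```bash
python3 - <<'E'
from h import *
def tri(us,ut):
    f=lambda P: np.r_[proj("scene",P)[0]-us,proj("top",P)[0]-ut]
    r=least_squares(f,[0.62,.24,.2]); return r.x,r.fun
sl,sr=un([(57,75),(145,25)],3.75,(220,170)); tl,tr=un([(146,130),(284,103)],5.2,(240,175))
for a,b in((sl,tl),(sr,tr)):
    P,f=tri(a,b); print(P,loc(P)*1000,f)
for ang in range(90,108,2):
    a=np.radians(ang); 
    L=np.array([[.075-.17*np.cos(a),y,.058+.17*np.sin(a)] for y in(.034,-.034)]) ; L[:,1]-=.0005
    print(ang,L[0]*1000,proj("scene",wor(L)).ravel(),proj("top",wor(L)).ravel())
print(sl,sr,tl,tr)
im=cv2.imread("pics/scene0.png"); c=im[165:215,220:270]; cv2.imwrite("pics/h_s.png",cv2.resize(c,None,fx=11,fy=11,interpolation=cv2.INTER_CUBIC))
im=cv2.imread("pics/top13.png"); c=im[185:235,255:310]; cv2.imwrite("pics/h_t.png",cv2.resize(c,None,fx=11,fy=11,interpolation=cv2.INTER_CUBIC))
E
```

```text
[0.6378 0.2738 0.2265] [[117.4165  32.8016 226.5094]] [-0.3291 -0.0291  0.3381  0.2657]
[0.652  0.2062 0.2255] [[117.6616 -36.3383 225.5469]] [-0.4064 -0.0339  0.3892  0.3253]
90 [ 75.   33.5 228. ] [250.0505 195.0526 272.9366 181.0124] [270.7676 215.8587 297.0447 210.7602]
92 [ 80.9329  33.5    227.8964] [247.7932 194.2494 270.711  180.2854] [270.3392 213.6116 296.6015 208.5212]
94 [ 86.8586  33.5    227.5859] [245.564  193.5449 268.5095 179.654 ] [269.9187 211.3851 296.1622 206.3035]
96 [ 92.7698  33.5    227.0687] [243.3663 192.9394 266.3354 179.1182] [269.5067 209.183  295.7275 204.1108]
98 [ 98.6594  33.5    226.3456] [241.2031 192.4327 264.1918 178.678 ] [269.1039 207.0089 295.2982 201.9468]
100 [104.5202  33.5    225.4173] [239.0773 192.0247 262.0817 178.3332] [268.711  204.8662 294.8749 199.8149]
102 [110.345   33.5    224.2851] [236.9919 191.7149 260.0078 178.0833] [268.3286 202.7584 294.4582 197.7185]
104 [116.1267  33.5    222.9503] [234.9495 191.5029 257.9729 177.9277] [267.9572 200.6888 294.049  195.661 ]
106 [121.8584  33.5    221.4145] [232.9527 191.3877 255.9796 177.8657] [267.5974 198.6608 293.6478 193.6455]
[234.8333 189.6333] [258.3 176.3] [267.6731 199.5962] [294.2115 194.4038]
```

View pics/h_s.png

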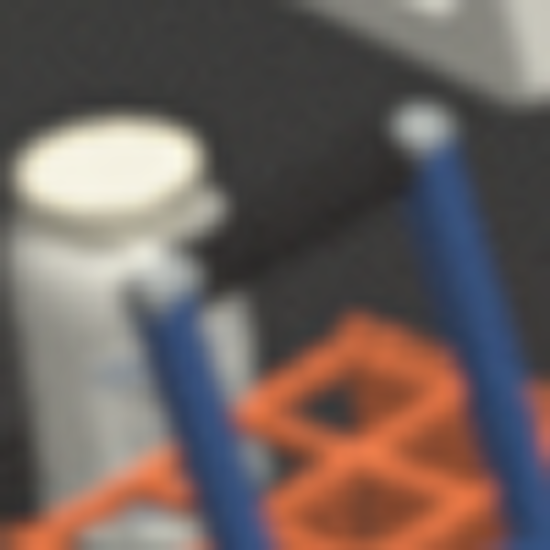

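View pics/h_t.png

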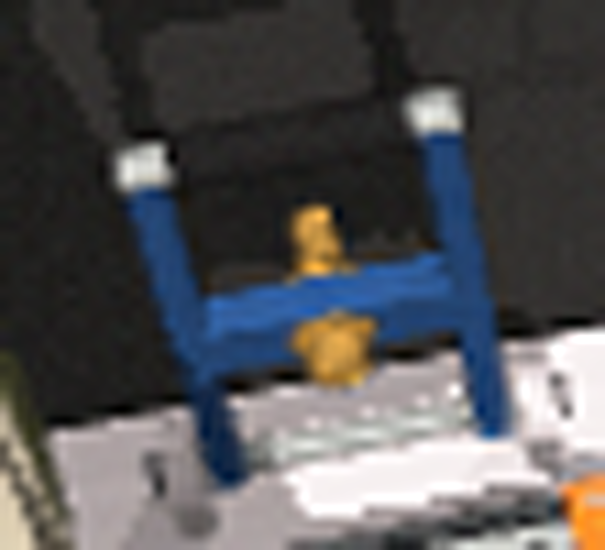

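The yoke is about 104° open. The handle centre is near stand (117, -1, 223) mm. The caps appear at scene0c (57,75) and (145,25), and at top0c (146,130) and (284,103). I'll move above the handle with the fingers partly open.

Emit:
{"name": "play_rows", "arguments": {
  "increments": [
    [0, 0, -30, 0, 0, 0, 0],
    [0, 0, -65, 0, 0, 0, 0],
    [0, 0, -100, 0, 0, 0, 20],
    [-10, 15, -115, 0, 0, 0, 50],
    [-30, 40, -115, 0, 0, 0, 50],
    [-50, 65, -115, 0, 0, 0, 50],
    [-70, 90, -115, 0, 0, 0, 50],
    [-88, 110, -115, 0, 0, 0, 50],
    [-95, 117, -115, 0, 0, 0, 50],
    [-95, 117, -115, 0, 0, 0, 50],
    [-95, 117, -115, 0, 0, 0, 50]
  ]
}}

```text
clock: 18.95
eef_pos: [0.6435, 0.2399, 0.2642]
tool_rot: [[-0.2, 0.98, -0.003], [0.98, 0.2, -0.0], [0.0, -0.003, -1.0]]
force: [-0.3, 0.4, -0.5]
width: 0.0496
```

```bash
python3 - <<'E'
from h import *
s=st(); print(to([.1167,-.001,.1908]))
for n in("scene","top"): cv2.imwrite(f"pics/{n}14.png",camera(n))
im=cv2.imread("pics/scene14.png");c=im[90:290,190:350]; cv2.imwrite("pics/scene14d.png",cv2.resize(c,None,fx=3,fy=3,interpolation=cv2.INTER_CUBIC))
E
```

```text
t 18.95 loc mm [116.1413  -1.6171 264.1901] F stand [-0.1633  0.4883 -0.4754] w 0.0496 q [0.2399 0.5533 0.5192 1.5402 0.0003 1.6094]
rotvec err [-0.0034 -0.0002 -0.0012]
(array([ 0.6024,  0.8101, 73.3878]), array([-0.0034, -0.0002, -0.0012]))
```

View pics/scene14d.png

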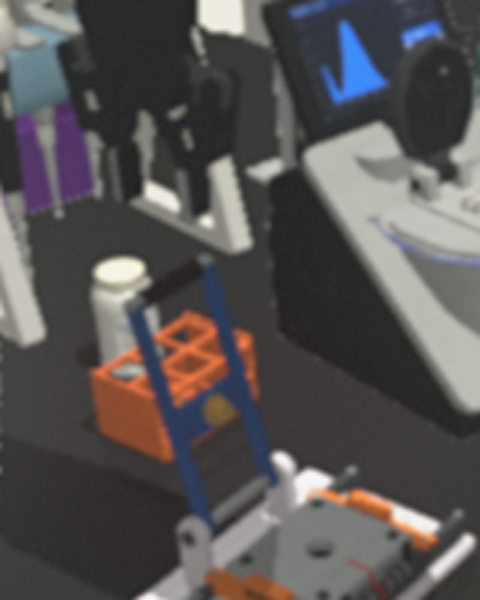

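View pics/top14.png

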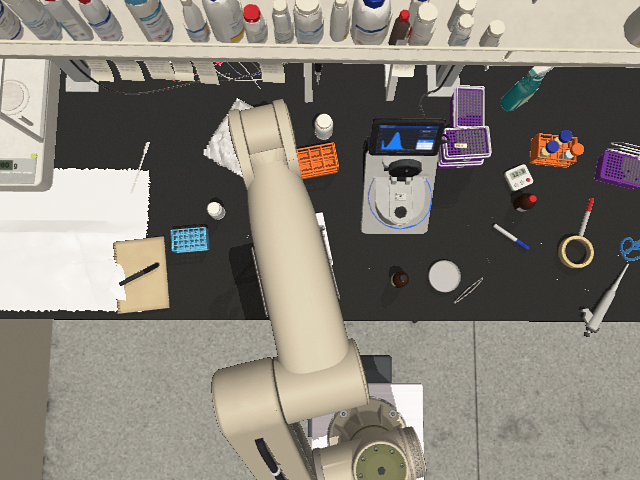

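```bash
python3 - <<'E'
from h import *
s=sensors.state(); L=loc(s["eef_pos"])[0]
im=cv2.imread("pics/scene14.png");c=im[110:240,200:290].astype(float); c=np.clip((c/255)**0.5*255,0,255).astype(np.uint8); c=cv2.resize(c,None,fx=4.6,fy=4.6,interpolation=cv2.INTER_CUBIC)
def dot(P,col):
    u=(proj("scene",wor(P))[0]-[200,110]+.5)*4.6-.5; cv2.circle(c,tuple(np.int32(u)),3,col,-1); print(P,u)
for dx in(-.025,.025,-.0395,.0395):
    for z in (.277,.283,.289): dot([L[0]+dx,L[1]+.011,z],(0,255,0) if z==.283 else (0,0,255))
dot([.1167,-.001,.2228],(255,255,0)); dot([.1167,-.001,.2298],(255,0,255))
cv2.imwrite("pics/scene14e.png",c)
E
```

```text
[np.float64(0.09068327093314213), np.float64(0.010494207628948845), 0.277] [229.4418 257.5999]
[np.float64(0.09068327093314213), np.float64(0.010494207628948845), 0.283] [227.9219 244.5758]
[np.float64(0.09068327093314213), np.float64(0.010494207628948845), 0.289] [226.3912 231.4583]
[np.float64(0.14068327093314212), np.float64(0.010494207628948845), 0.277] [143.2246 228.5715]
[np.float64(0.14068327093314212), np.float64(0.010494207628948845), 0.283] [141.4421 215.7711]
[np.float64(0.14068327093314212), np.float64(0.010494207628948845), 0.289] [139.6471 202.8812]
[np.float64(0.07618327093314212), np.float64(0.010494207628948845), 0.277] [255.2732 266.2971]
[np.float64(0.07618327093314212), np.float64(0.010494207628948845), 0.283] [253.835 253.207]
[np.float64(0.07618327093314212), np.float64(0.010494207628948845), 0.289] [252.3865 240.0222]
[np.float64(0.15518327093314213), np.float64(0.010494207628948845), 0.277] [119.0178 220.4213]
[np.float64(0.15518327093314213), np.float64(0.010494207628948845), 0.283] [117.1643 207.6846]
[np.float64(0.15518327093314213), np.float64(0.010494207628948845), 0.289] [115.2979 194.8595]
[0.1167, -0.001, 0.2228] [216.5373 344.3008]
[0.1167, -0.001, 0.2298] [214.802  330.2121]
```

View pics/scene14e.png

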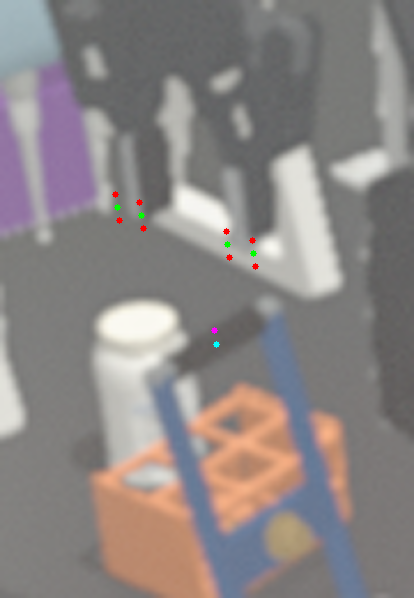

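The projected tip heights (green dots) match the visible finger ends at (130,215) and (238,245). The handle bar is at (217,337). Now down and pinch with the lightest grip.

Emit:
{"name": "play_rows", "arguments": {
  "increments": [
    [0, 1, 15, 0, 0, 0, 50],
    [0, 1, 32, 0, 0, 0, 50],
    [0, 1, 48, 0, 0, 0, 50],
    [0, 1, 62, 0, 0, 0, 50],
    [0, 1, 70, 0, 0, 0, 45],
    [0, 1, 72, 0, 0, 0, 40],
    [0, 1, 72, 0, 0, 0, 34],
    [0, 1, 72, 0, 0, 0, 28],
    [0, 1, 72, 0, 0, 0, 24]
  ],
  "squeeze": 20
}}

```text
clock: 19.8
eef_pos: [0.6455, 0.2406, 0.1956]
tool_rot: [[-0.201, 0.98, 0.002], [0.98, 0.201, 0.0], [0.0, 0.002, -1.0]]
force: [-0.2, -0.0, 0.2]
width: 0.0238
```

```bash
python3 - <<'E'
from h import *
s=st(); 
for n in("scene",): cv2.imwrite(f"pics/{n}15.png",camera(n))
im=cv2.imread("pics/scene15.png");c=im[110:240,200:290].astype(float); c=np.clip((c/255)**0.5*255,0,255).astype(np.uint8); c=cv2.resize(c,None,fx=4.6,fy=4.6,interpolation=cv2.INTER_CUBIC)
cv2.imwrite("pics/scene15e.png",c)
E
```

```text
t 19.80 loc mm [118.2717  -1.3487 195.5672] F stand [-0.1953  0.038   0.2064] w 0.0238 q [ 0.2404  0.5499  0.3475  1.3663 -0.0001  1.6088]
rotvec err [ 0.0021 -0.     -0.0001]
```

View pics/scene15e.png

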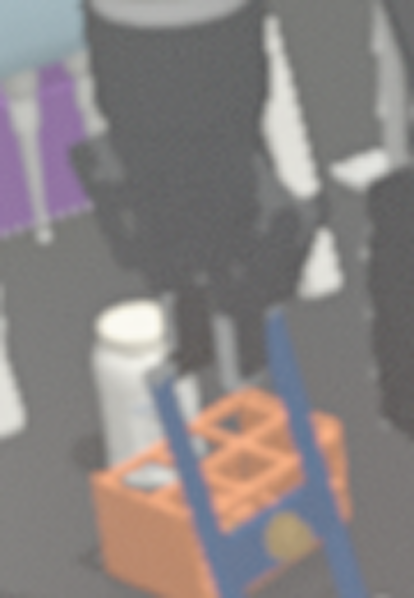

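The fingers straddle the handle bar between the two arms, with the front finger's lower end at about (235,388). Closing on it now.

Emit:
{"name": "play_rows", "arguments": {
  "increments": [
    [0, -1, 2, 0, 0, 0, 18],
    [0, -1, 2, 0, 0, 0, 15],
    [0, -1, 2, 0, 0, 0, 10],
    [0, -1, 2, 0, 0, 0, 8],
    [0, -1, 2, 0, 0, 0, 8]
  ],
  "squeeze": 20
}}

```text
clock: 20.27
eef_pos: [0.6448, 0.2401, 0.1928]
tool_rot: [[-0.201, 0.98, 0.002], [0.98, 0.201, 0.0], [0.0, 0.002, -1.0]]
force: [1.7, 1.5, 3.0]
width: 0.0131
```

```bash
python3 - <<'E'
from h import *
s=st()
cv2.imwrite("pics/scene16.png",camera("scene"))
im=cv2.imread("pics/scene16.png");c=im[110:240,200:290].astype(float); c=np.clip((c/255)**0.5*255,0,255).astype(np.uint8); c=cv2.resize(c,None,fx=4.6,fy=4.6,interpolation=cv2.INTER_CUBIC)
cv2.imwrite("pics/scene16e.png",c)
E
```

```text
t 20.27 loc mm [117.4825  -1.6722 192.7548] F stand [1.9246 1.11   2.989 ] w 0.0131 q [ 0.2399  0.5489  0.3389  1.3591 -0.      1.6088]
rotvec err [ 0.0017 -0.     -0.0006]
```

View pics/scene16e.png

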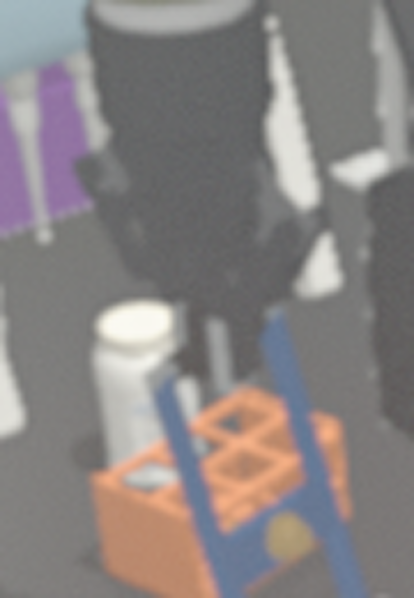

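The grip holds at 13.1 mm on the 14 mm rubber bar. I'll compute the arc.

```bash
python3 - <<'E'
import numpy as np
def arc(t0,ts):
    f=lambda t:(-170*np.cos(np.radians(t)),170*np.sin(np.radians(t)))
    a=f(t0); print([[0,round(f(t)[0]-a[0],1),round(-(f(t)[1]-a[1]),1),0,0,0,8] for t in ts])
arc(104.5,[103.5,102,100,98,96,94,92,90,88,86,84,82,80,78,76,74])
arc(74,list(range(72,36,-2)))
E
```

```text
[[0, np.float64(-2.9), np.float64(-0.7), 0, 0, 0, 8], [0, np.float64(-7.2), np.float64(-1.7), 0, 0, 0, 8], [0, np.float64(-13.0), np.float64(-2.8), 0, 0, 0, 8], [0, np.float64(-18.9), np.float64(-3.8), 0, 0, 0, 8], [0, np.float64(-24.8), np.float64(-4.5), 0, 0, 0, 8], [0, np.float64(-30.7), np.float64(-5.0), 0, 0, 0, 8], [0, np.float64(-36.6), np.float64(-5.3), 0, 0, 0, 8], [0, np.float64(-42.6), np.float64(-5.4), 0, 0, 0, 8], [0, np.float64(-48.5), np.float64(-5.3), 0, 0, 0, 8], [0, np.float64(-54.4), np.float64(-5.0), 0, 0, 0, 8], [0, np.float64(-60.3), np.float64(-4.5), 0, 0, 0, 8], [0, np.float64(-66.2), np.float64(-3.8), 0, 0, 0, 8], [0, np.float64(-72.1), np.float64(-2.8), 0, 0, 0, 8], [0, np.float64(-77.9), np.float64(-1.7), 0, 0, 0, 8], [0, np.float64(-83.7), np.float64(-0.4), 0, 0, 0, 8], [0, np.float64(-89.4), np.float64(1.2), 0, 0, 0, 8]]
[[0, np.float64(-5.7), np.float64(1.7), 0, 0, 0, 8], [0, np.float64(-11.3), np.float64(3.7), 0, 0, 0, 8], [0, np.float64(-16.8), np.float64(5.8), 0, 0, 0, 8], [0, np.float64(-22.3), np.float64(8.1), 0, 0, 0, 8], [0, np.float64(-27.7), np.float64(10.6), 0, 0, 0, 8], [0, np.float64(-33.0), np.float64(13.3), 0, 0, 0, 8], [0, np.float64(-38.1), np.float64(16.2), 0, 0, 0, 8], [0, np.float64(-43.2), np.float64(19.2), 0, 0, 0, 8], [0, np.float64(-48.2), np.float64(22.5), 0, 0, 0, 8], [0, np.float64(-53.1), np.float64(25.9), 0, 0, 0, 8], [0, np.float64(-57.8), np.float64(29.5), 0, 0, 0, 8], [0, np.float64(-62.4), np.float64(33.2), 0, 0, 0, 8], [0, np.float64(-66.9), np.float64(37.1), 0, 0, 0, 8], [0, np.float64(-71.2), np.float64(41.1), 0, 0, 0, 8], [0, np.float64(-75.4), np.float64(45.3), 0, 0, 0, 8], [0, np.float64(-79.5), np.float64(49.7), 0, 0, 0, 8], [0, np.float64(-83.4), np.float64(54.1), 0, 0, 0, 8], [0, np.float64(-87.1), np.float64(58.8), 0, 0, 0, 8]]
```

Emit:
{"name": "play_rows", "arguments": {
  "increments": [
    [0, -2.9, -0.7, 0, 0, 0, 8],
    [0, -7.2, -1.7, 0, 0, 0, 8],
    [0, -13, -2.8, 0, 0, 0, 8],
    [0, -18.9, -3.8, 0, 0, 0, 8],
    [0, -24.8, -4.5, 0, 0, 0, 8],
    [0, -30.7, -5, 0, 0, 0, 8],
    [0, -36.6, -5.3, 0, 0, 0, 8]
  ]
}}

```text
clock: 20.9
eef_pos: [0.6078, 0.2325, 0.198]
tool_rot: [[-0.201, 0.98, 0.001], [0.98, 0.201, -0.0], [-0.0, 0.001, -1.0]]
force: [3.7, -0.0, 1.6]
width: 0.0132
```

```bash
python3 - <<'E'
from h import *
s=st()
cv2.imwrite("pics/scene17.png",camera("scene"))
im=cv2.imread("pics/scene17.png");c=im[110:310,190:340]; cv2.imwrite("pics/scene17e.png",cv2.resize(c,None,fx=3,fy=3,interpolation=cv2.INTER_CUBIC))
E
```

```text
t 20.90 loc mm [ 79.6775  -1.6891 198.0394] F stand [ 3.6092 -0.7822  1.5859] w 0.0132 q [ 0.2422  0.4698  0.224   1.3242 -0.0002  1.611 ]
rotvec err [ 0.0008  0.0002 -0.0004]
```

View pics/scene17e.png

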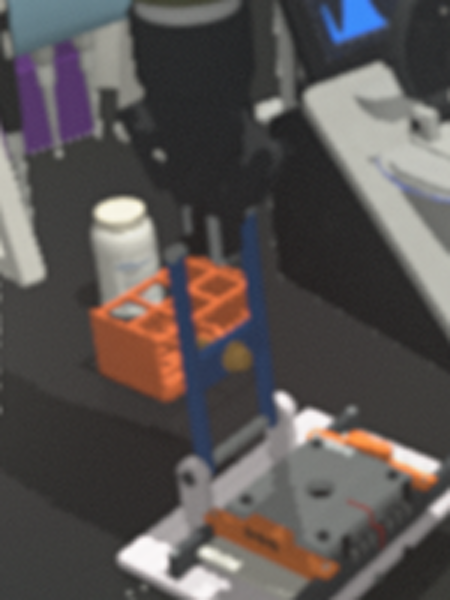

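```bash
python3 - <<'E'
import numpy as np
def arc(t0,ts):
    f=lambda t:(-170*np.cos(np.radians(t)),170*np.sin(np.radians(t)))
    a=f(t0); print([[0,float(round(f(t)[0]-a[0],1)),float(round(-(f(t)[1]-a[1]),1)),0,0,0,8] for t in ts])
arc(92,list(range(90,52,-2)))
E
```

```text
[[0, -5.9, -0.1, 0, 0, 0, 8], [0, -11.9, -0.0, 0, 0, 0, 8], [0, -17.8, 0.3, 0, 0, 0, 8], [0, -23.7, 0.8, 0, 0, 0, 8], [0, -29.6, 1.6, 0, 0, 0, 8], [0, -35.5, 2.5, 0, 0, 0, 8], [0, -41.3, 3.6, 0, 0, 0, 8], [0, -47.1, 4.9, 0, 0, 0, 8], [0, -52.8, 6.5, 0, 0, 0, 8], [0, -58.5, 8.2, 0, 0, 0, 8], [0, -64.1, 10.1, 0, 0, 0, 8], [0, -69.6, 12.3, 0, 0, 0, 8], [0, -75.1, 14.6, 0, 0, 0, 8], [0, -80.5, 17.1, 0, 0, 0, 8], [0, -85.7, 19.8, 0, 0, 0, 8], [0, -90.9, 22.7, 0, 0, 0, 8], [0, -96.0, 25.7, 0, 0, 0, 8], [0, -101.0, 29.0, 0, 0, 0, 8], [0, -105.9, 32.4, 0, 0, 0, 8]]
```

Emit:
{"name": "play_rows", "arguments": {
  "increments": [
    [0, -5.9, 0, 0, 0, 0, 8],
    [0, -11.9, 0, 0, 0, 0, 8],
    [0, -17.8, 0.3, 0, 0, 0, 8],
    [0, -23.7, 0.8, 0, 0, 0, 8],
    [0, -29.6, 1.6, 0, 0, 0, 8],
    [0, -35.5, 2.5, 0, 0, 0, 8],
    [0, -41.3, 3.6, 0, 0, 0, 8],
    [0, -47.1, 4.9, 0, 0, 0, 8],
    [0, -52.8, 6.5, 0, 0, 0, 8],
    [0, -58.5, 8.2, 0, 0, 0, 8],
    [0, -64.1, 10.1, 0, 0, 0, 8],
    [0, -69.6, 12.3, 0, 0, 0, 8]
  ]
}}

```text
clock: 21.95
eef_pos: [0.5394, 0.2185, 0.1849]
tool_rot: [[-0.201, 0.98, -0.0], [0.98, 0.201, -0.0], [-0.0, -0.0, -1.0]]
force: [2.8, -0.6, 2.3]
width: 0.0129
```

```bash
python3 - <<'E'
from h import *
s=st(); L=loc(s["eef_pos"])[0]*1000
th=np.degrees(np.arctan2((198.05-5.4+5.4-170)*0+L[2]-28.2,75-L[0])); print("theta",th, "r",np.hypot(75-L[0],L[2]-28.2))
def arc(t0,ts):
    f=lambda t:(-170*np.cos(np.radians(t)),170*np.sin(np.radians(t)))
    a=f(t0); print([[0,float(round(f(t)[0]-a[0],1)),float(round(-(f(t)[1]-a[1]),1)),0,0,0,8] for t in ts])
arc(68,list(range(66,28,-2)))
E
```

```text
t 21.95 loc mm [  9.8851  -1.6441 184.884 ] F stand [ 2.646  -1.1945  2.3208] w 0.0129 q [ 0.247   0.3388 -0.0047  1.2277 -0.0002  1.6159]
rotvec err [-0.0003  0.0002 -0.0005]
theta 67.43317171539815 r 169.67568187932048
[[0, -5.5, 2.3, 0, 0, 0, 8], [0, -10.8, 4.8, 0, 0, 0, 8], [0, -16.1, 7.5, 0, 0, 0, 8], [0, -21.3, 10.4, 0, 0, 0, 8], [0, -26.4, 13.5, 0, 0, 0, 8], [0, -31.4, 16.7, 0, 0, 0, 8], [0, -36.2, 20.1, 0, 0, 0, 8], [0, -41.0, 23.7, 0, 0, 0, 8], [0, -45.6, 27.4, 0, 0, 0, 8], [0, -50.1, 31.3, 0, 0, 0, 8], [0, -54.4, 35.3, 0, 0, 0, 8], [0, -58.6, 39.5, 0, 0, 0, 8], [0, -62.7, 43.9, 0, 0, 0, 8], [0, -66.5, 48.3, 0, 0, 0, 8], [0, -70.3, 53.0, 0, 0, 0, 8], [0, -73.8, 57.7, 0, 0, 0, 8], [0, -77.3, 62.6, 0, 0, 0, 8], [0, -80.5, 67.5, 0, 0, 0, 8], [0, -83.5, 72.6, 0, 0, 0, 8]]
```

Emit:
{"name": "play_rows", "arguments": {
  "increments": [
    [0, -5.5, 2.3, 0, 0, 0, 8],
    [0, -10.8, 4.8, 0, 0, 0, 8],
    [0, -16.1, 7.5, 0, 0, 0, 8],
    [0, -21.3, 10.4, 0, 0, 0, 8],
    [0, -26.4, 13.5, 0, 0, 0, 8],
    [0, -31.4, 16.7, 0, 0, 0, 8],
    [0, -36.2, 20.1, 0, 0, 0, 8],
    [0, -41, 23.7, 0, 0, 0, 8],
    [0, -45.6, 27.4, 0, 0, 0, 8],
    [0, -50.1, 31.3, 0, 0, 0, 8],
    [0, -54.4, 35.3, 0, 0, 0, 8],
    [0, -58.6, 39.5, 0, 0, 0, 8],
    [0, -62.7, 43.9, 0, 0, 0, 8],
    [0, -66.5, 48.3, 0, 0, 0, 8]
  ]
}}

```text
clock: 23.12
eef_pos: [0.4745, 0.2053, 0.1364]
tool_rot: [[-0.201, 0.98, -0.0], [0.98, 0.201, -0.0], [-0.0, -0.0, -1.0]]
force: [2.1, -2.1, 3.4]
width: 0.013
```

```bash
python3 - <<'E'
from h import *
s=st(); L=loc(s["eef_pos"])[0]*1000
th=np.degrees(np.arctan2(L[2]-28.2,75-L[0])); print("theta",th, "r",np.hypot(75-L[0],L[2]-28.2))
cv2.imwrite("pics/scene18.png",camera("scene"))
im=cv2.imread("pics/scene18.png");c=im[170:330,200:360]; cv2.imwrite("pics/scene18e.png",cv2.resize(c,None,fx=3.7,fy=3.7,interpolation=cv2.INTER_CUBIC))
for nm,q in zip(("celltop","cellfront","idxtop"),lines("scene",im,0)): print(nm,np.array2string(np.array(q).T,precision=2))
def arc(t0,ts):
    f=lambda t:(-170*np.cos(np.radians(t)),170*np.sin(np.radians(t)))
    a=f(t0); print([[0,float(round(f(t)[0]-a[0],1)),float(round(-(f(t)[1]-a[1]),1)),0,0,0,8] for t in ts])
arc(40,list(range(38,4,-2)))
E
```

```text
t 23.12 loc mm [-56.4058  -1.5294 136.3939] F stand [ 1.6183 -2.4262  3.3626] w 0.0130 q [ 0.2529  0.2435 -0.2582  1.0692 -0.      1.6217]
rotvec err [-0.0001  0.     -0.0004]
theta 39.466583184357255 r 170.21577006887583
celltop [[-1.09 -0.74 -0.84 -1.32 -1.29 -0.84]
 [20.15 22.04 21.42 27.72 32.74 34.48]]
cellfront [[-0.68 -1.25 -1.52]
 [24.86 22.14 23.48]]
idxtop [[-1.51 -1.42 -1.26]
 [31.53 31.88 35.15]]
[[0, -3.7, 4.6, 0, 0, 0, 8], [0, -7.3, 9.4, 0, 0, 0, 8], [0, -10.7, 14.2, 0, 0, 0, 8], [0, -13.9, 19.2, 0, 0, 0, 8], [0, -17.0, 24.3, 0, 0, 0, 8], [0, -19.9, 29.5, 0, 0, 0, 8], [0, -22.6, 34.8, 0, 0, 0, 8], [0, -25.1, 40.1, 0, 0, 0, 8], [0, -27.4, 45.6, 0, 0, 0, 8], [0, -29.5, 51.1, 0, 0, 0, 8], [0, -31.5, 56.7, 0, 0, 0, 8], [0, -33.2, 62.4, 0, 0, 0, 8], [0, -34.7, 68.1, 0, 0, 0, 8], [0, -36.1, 73.9, 0, 0, 0, 8], [0, -37.2, 79.8, 0, 0, 0, 8], [0, -38.1, 85.6, 0, 0, 0, 8], [0, -38.8, 91.5, 0, 0, 0, 8]]
```

View pics/scene18e.png

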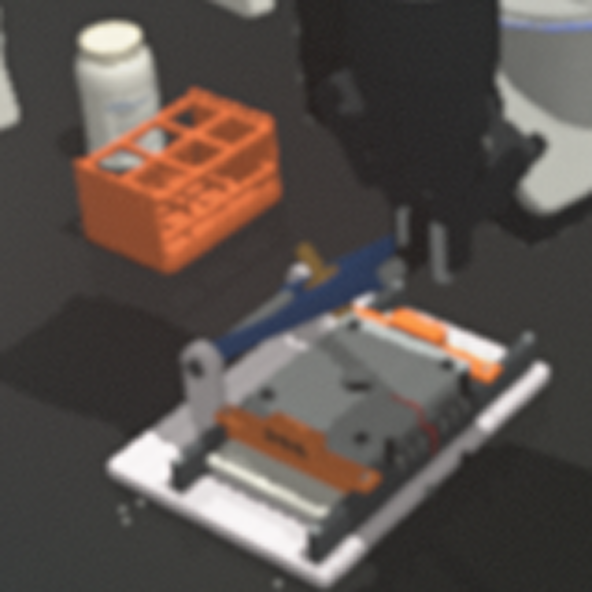

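At 39° the grip is steady and the cell is still within +0.3 mm of the index. The handle is at (400,275) in the crop. I'll carry on, slowing near the end.

Emit:
{"name": "play_rows", "arguments": {
  "increments": [
    [-0.1, -3.7, 4.6, 0, 0, 0, 8],
    [-0.2, -7.3, 9.4, 0, 0, 0, 8],
    [-0.3, -10.7, 14.2, 0, 0, 0, 8],
    [-0.3, -13.9, 19.2, 0, 0, 0, 8],
    [-0.3, -17, 24.3, 0, 0, 0, 8],
    [-0.3, -19.9, 29.5, 0, 0, 0, 8],
    [-0.3, -22.6, 34.8, 0, 0, 0, 8],
    [-0.3, -25.1, 40.1, 0, 0, 0, 8],
    [-0.3, -27.4, 45.6, 0, 0, 0, 8],
    [-0.3, -29.5, 51.1, 0, 0, 0, 8],
    [-0.3, -31.5, 56.7, 0, 0, 0, 8],
    [-0.3, -33.2, 62.4, 0, 0, 0, 8],
    [-0.3, -34.7, 68.1, 0, 0, 0, 8]
  ]
}}

```text
clock: 24.25
eef_pos: [0.441, 0.1982, 0.0682]
tool_rot: [[-0.201, 0.98, 0.0], [0.98, 0.201, 0.0], [0.0, 0.0, -1.0]]
force: [1.8, 3.4, 1.2]
width: 0.0134
```

```bash
python3 - <<'E'
from h import *
s=st(); L=loc(s["eef_pos"])[0]*1000
th=np.degrees(np.arctan2(L[2]-28.2,75-L[0])); print("theta",th, "r",np.hypot(75-L[0],L[2]-28.2))
cv2.imwrite("pics/scene19.png",camera("scene"))
im=cv2.imread("pics/scene19.png");c=im[210:330,220:360]; cv2.imwrite("pics/scene19e.png",cv2.resize(c,None,fx=5,fy=5,interpolation=cv2.INTER_CUBIC))
def arc(t0,ts):
    f=lambda t:(-170*np.cos(np.radians(t)),170*np.sin(np.radians(t)))
    a=f(t0); print([[0,float(round(f(t)[0]-a[0],1)),float(round(-(f(t)[1]-a[1]),1)),0,0,0,8] for t in ts])
arc(14,[13,12,11,10,9,8,7,6,5,4,3,2,1,0])
E
```

```text
t 24.25 loc mm [-90.6368  -1.7389  68.2335] F stand [2.4349 2.9852 1.2352] w 0.0134 q [ 0.256   0.2427 -0.4435  0.8843  0.0001  1.6247]
rotvec err [ 0.0003 -0.0002 -0.0004]
theta 13.587507163411402 r 170.40611332723626
[[0, -0.7, 2.9, 0, 0, 0, 8], [0, -1.3, 5.8, 0, 0, 0, 8], [0, -1.9, 8.7, 0, 0, 0, 8], [0, -2.5, 11.6, 0, 0, 0, 8], [0, -3.0, 14.5, 0, 0, 0, 8], [0, -3.4, 17.5, 0, 0, 0, 8], [0, -3.8, 20.4, 0, 0, 0, 8], [0, -4.1, 23.4, 0, 0, 0, 8], [0, -4.4, 26.3, 0, 0, 0, 8], [0, -4.6, 29.3, 0, 0, 0, 8], [0, -4.8, 32.2, 0, 0, 0, 8], [0, -4.9, 35.2, 0, 0, 0, 8], [0, -5.0, 38.2, 0, 0, 0, 8], [0, -5.0, 41.1, 0, 0, 0, 8]]
```

View pics/scene19e.png

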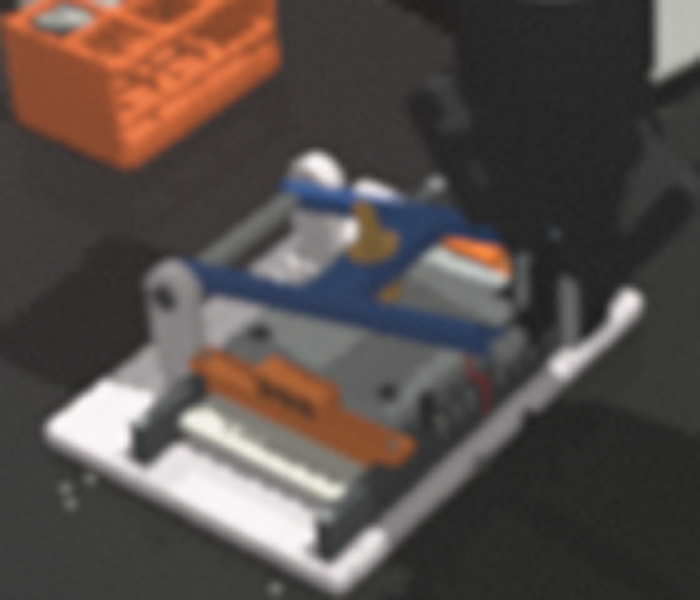

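The handle is near the front of the base and the arms are nearly level. The nozzle is above the port and the stops are against the cell. I'll continue down slowly.

Emit:
{"name": "play_rows", "arguments": {
  "increments": [
    [0.2, -0.7, 2.9, 0, 0, 0, 8],
    [0.2, -1.3, 5.8, 0, 0, 0, 8],
    [0.2, -1.9, 8.7, 0, 0, 0, 8],
    [0.2, -2.5, 11.6, 0, 0, 0, 8],
    [0.2, -3, 14.5, 0, 0, 0, 8],
    [0.2, -3.4, 17.5, 0, 0, 0, 8],
    [0.2, -3.8, 20.4, 0, 0, 0, 8]
  ]
}}

```text
clock: 24.88
eef_pos: [0.4376, 0.1975, 0.0482]
tool_rot: [[-0.201, 0.98, 0.001], [0.98, 0.201, -0.0], [-0.0, 0.001, -1.0]]
force: [2.5, 2.1, 1.9]
width: 0.0129
```

```bash
python3 - <<'E'
from h import *
s=st(); L=loc(s["eef_pos"])[0]*1000
th=np.degrees(np.arctan2(L[2]-28.2,75-L[0])); print("theta",th, "r",np.hypot(75-L[0],L[2]-28.2))
cv2.imwrite("pics/scene20.png",camera("scene"))
im=cv2.imread("pics/scene20.png");c=im[210:330,220:360]; cv2.imwrite("pics/scene20e.png",cv2.resize(c,None,fx=5,fy=5,interpolation=cv2.INTER_CUBIC))
E
```

```text
t 24.88 loc mm [-94.0384  -1.7297  48.2171] F stand [2.903  1.508  1.9011] w 0.0129 q [ 0.2567  0.2589 -0.4792  0.832  -0.0002  1.6256]
rotvec err [ 0.0008  0.0002 -0.0006]
theta 6.753374615610229 r 170.21950002890782
```

View pics/scene20e.png

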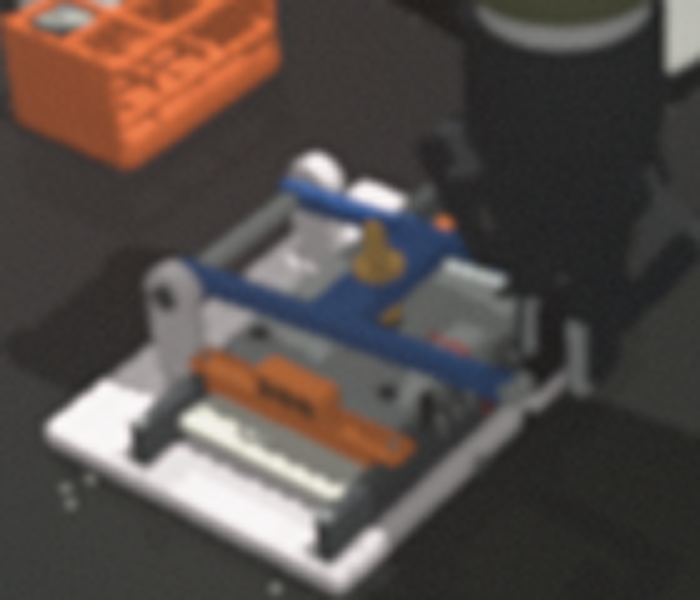

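Emit:
{"name": "play_rows", "arguments": {
  "increments": [
    [0.1, 0, 1.5, 0, 0, 0, 8],
    [0.2, -0.1, 3, 0, 0, 0, 8],
    [0.2, -0.2, 4.5, 0, 0, 0, 8],
    [0.2, -0.3, 6, 0, 0, 0, 8],
    [0.2, -0.4, 7.5, 0, 0, 0, 8],
    [0.2, -0.5, 9, 0, 0, 0, 8],
    [0.2, -0.6, 10.5, 0, 0, 0, 8],
    [0.2, -0.7, 12, 0, 0, 0, 8]
  ]
}}

```text
clock: 25.6
eef_pos: [0.4368, 0.1974, 0.0363]
tool_rot: [[-0.2, 0.98, 0.001], [0.98, 0.2, -0.0], [-0.001, 0.0, -1.0]]
force: [3.9, -0.7, 1.9]
width: 0.0134
```

Emit:
{"name": "play_rows", "arguments": {
  "increments": [
    [0, 0, 1.2, 0, 0, 0, 8],
    [0, -0.1, 2.4, 0, 0, 0, 8],
    [0, -0.1, 3.6, 0, 0, 0, 8]
  ]
}}

```text
clock: 25.85
eef_pos: [0.4367, 0.1974, 0.0328]
tool_rot: [[-0.2, 0.98, 0.001], [0.98, 0.2, -0.0], [-0.0, 0.001, -1.0]]
force: [5.2, -1.5, 1.3]
width: 0.0131
```

```bash
python3 - <<'E'
from h import *
s=st(); L=loc(s["eef_pos"])[0]*1000
th=np.degrees(np.arctan2(L[2]-28.2,75-L[0])); print("theta",th, "r",np.hypot(75-L[0],L[2]-28.2))
cv2.imwrite("pics/scene21.png",camera("scene"))
im=cv2.imread("pics/scene21.png");c=im[210:330,220:360]; cv2.imwrite("pics/scene21e.png",cv2.resize(c,None,fx=5,fy=5,interpolation=cv2.INTER_CUBIC))
E
```

```text
t 25.85 loc mm [-94.9224  -1.6363  32.7572] F stand [ 4.8151 -2.4981  1.335 ] w 0.0131 q [ 0.2572  0.2762 -0.5008  0.7933 -0.0005  1.6261]
rotvec err [ 0.0005  0.0005 -0.0006]
theta 1.5362729871339718 r 169.98352822565522
```

View pics/scene21e.png

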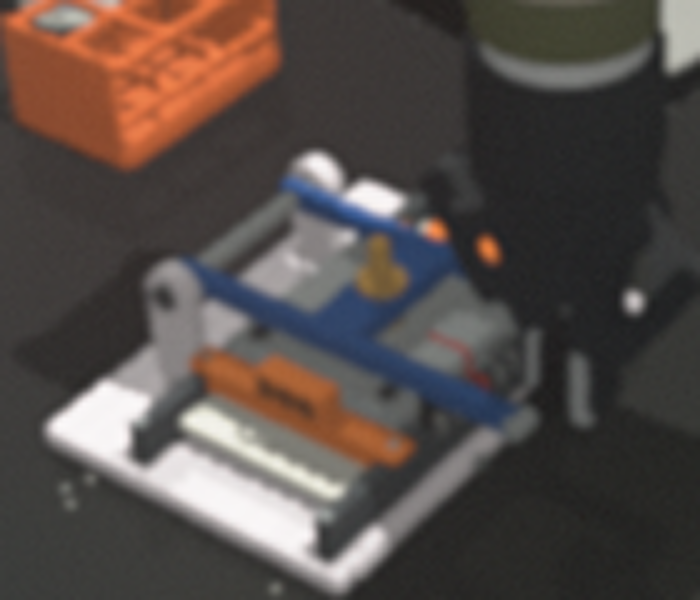

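Emit:
{"name": "play_rows", "arguments": {
  "increments": [
    [0.2, 0.4, 0.8, 0, 0, 0, 8],
    [0.3, 0.6, 1.6, 0, 0, 0, 8],
    [0.3, 0.6, 2.4, 0, 0, 0, 8]
  ]
}}

```text
clock: 26.15
eef_pos: [0.4368, 0.1975, 0.0314]
tool_rot: [[-0.201, 0.98, -0.0], [0.98, 0.201, -0.001], [-0.001, -0.0, -1.0]]
force: [-1.3, -5.1, 21.5]
width: 0.0132
```

Emit:
{"name": "play_rows", "arguments": {
  "increments": [
    [0, 0, 0.7, 0, 0, 0, 8],
    [0, 0, 1.4, 0, 0, 0, 8]
  ]
}}

```text
clock: 26.32
eef_pos: [0.4368, 0.1975, 0.0312]
tool_rot: [[-0.201, 0.98, 0.001], [0.98, 0.201, -0.001], [-0.001, 0.0, -1.0]]
force: [-5.2, -5.5, 30.8]
width: 0.0127
```

```bash
python3 - <<'E'
from h import *
s=st(); L=loc(s["eef_pos"])[0]*1000
th=np.degrees(np.arctan2(L[2]-28.2,75-L[0])); print("theta",th, "r",np.hypot(75-L[0],L[2]-28.2))
E
```

```text
t 26.32 loc mm [-94.8635  -1.5962  31.1738] F stand [-6.1899 -4.3877 30.8239] w 0.0127 q [ 0.2577  0.2786 -0.5023  0.7897 -0.0013  1.6266]
rotvec err [ 0.0003  0.0012 -0.0005]
theta 1.002989813199668 r 169.88950087641015
```

Firm vertical contact at reported z of about 31.2. This looks like the yoke's own rest. I'll take the load off straight away and check.

Emit:
{"name": "play_rows", "arguments": {
  "increments": [
    [0, 0.2, -1.5, 0, 0, 0, 8],
    [0, 0.2, -2.6, 0, 0, 0, 8]
  ]
}}

```text
clock: 26.48
eef_pos: [0.4367, 0.1974, 0.0317]
tool_rot: [[-0.2, 0.98, -0.001], [0.98, 0.2, -0.001], [-0.001, -0.001, -1.0]]
force: [4.3, -2.1, -3.9]
width: 0.0127
```

```bash
python3 - <<'E'
from h import *
s=st(); L=loc(s["eef_pos"])[0]*1000
cv2.imwrite("pics/scene22.png",camera("scene"))
im=cv2.imread("pics/scene22.png");c=im[210:330,220:360].copy(); c=cv2.resize(c,None,fx=5,fy=5,interpolation=cv2.INTER_CUBIC)
# overlay arm ends: hinge left y=+.034 and handle left end for theta 0,1,3
for th,col in((0,(0,255,0)),(2,(0,0,255)),(4,(255,0,255))):
    a=np.radians(th)
    for r in (.0,.075,.17,.176):
        for y in(.034,-.034):
            P=[.075-r*np.cos(a),y-.0006,.058+r*np.sin(a)]; u=(proj("scene",wor(P))[0]-[220,210]+.5)*5-.5
            cv2.circle(c,tuple(np.int32(u)),2,col,-1)
cv2.imwrite("pics/scene22e.png",c)
E
```

```text
t 26.48 loc mm [-95.0054  -1.5901  31.6774] F stand [ 3.811  -2.9513 -3.862 ] w 0.0127 q [ 0.2576  0.2785 -0.5009  0.7922 -0.001   1.6266]
rotvec err [-0.0007  0.001  -0.0007]
```

View pics/scene22e.png

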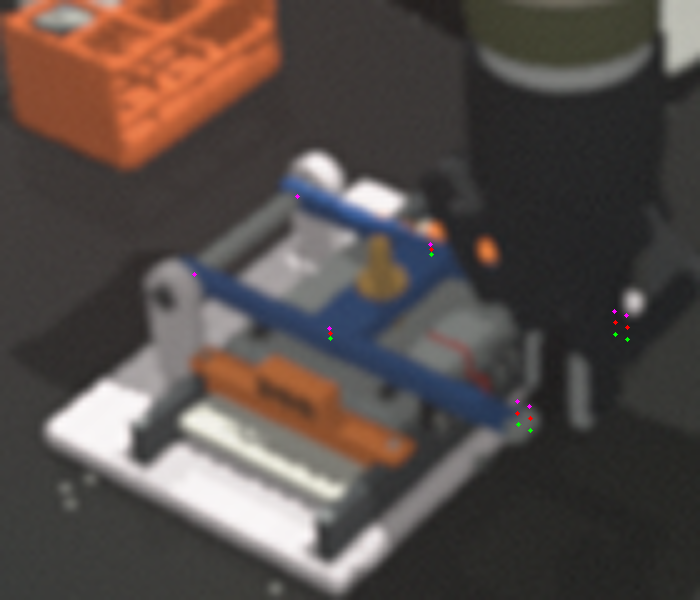

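```bash
python3 - <<'E'
from h import *
im=cv2.imread("pics/scene22.png");c=im[250:305,255:335]; c=np.clip((c.astype(float)/255)**0.6*255,0,255).astype(np.uint8);c=cv2.resize(c,None,fx=9,fy=9,interpolation=cv2.INTER_CUBIC)
for th,col in((0,(0,255,0)),(1,(0,255,255)),(2,(0,0,255))):
    a=np.radians(th); r=.1734
    P=[.075-r*np.cos(a),.0328,.058+r*np.sin(a)]; u=(proj("scene",wor(P))[0]-[255,250]+.5)*9-.5; print(th,u)
    cv2.circle(c,tuple(np.int32(u)),2,col,-1)
    for r in np.arange(.03,.17,.01):
        P=[.075-r*np.cos(a),.0328,.058+r*np.sin(a)]; u=(proj("scene",wor(P))[0]-[255,250]+.5)*9-.5
        cv2.circle(c,tuple(np.int32(u)),1,col,-1)
cv2.imwrite("pics/scene22f.png",c)
E
```

```text
0 [633.0227 409.5254]
1 [632.6535 398.943 ]
2 [632.0851 388.2357]
```

View pics/scene22f.png

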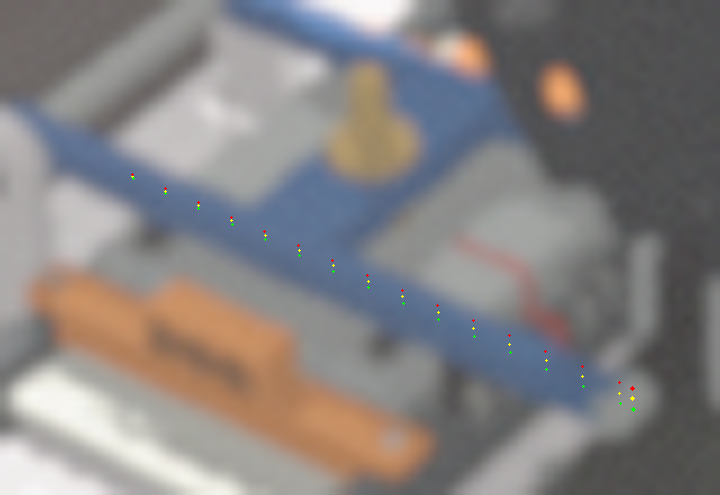

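The image fit suggests the yoke is within about 1° of level. The cap is at (622,398) against a predicted (633,409) for fully closed. I'll let go gently, back off and check with both cameras.

Emit:
{"name": "play_rows", "arguments": {
  "increments": [
    [0, -0.2, 0.4, 0, 0, 0, 10],
    [0, -0.2, 0.4, 0, 0, 0, 14],
    [0, -0.2, 0.4, 0, 0, 0, 18],
    [0, -0.2, 0.4, 0, 0, 0, 24],
    [0, -0.2, 0.4, 0, 0, 0, 30],
    [0, -0.2, 0.4, 0, 0, 0, 30]
  ]
}}

```text
clock: 27.03
eef_pos: [0.4358, 0.198, 0.0305]
tool_rot: [[-0.201, 0.98, -0.002], [0.98, 0.201, -0.0], [0.0, -0.002, -1.0]]
force: [0.4, -0.8, 0.3]
width: 0.0297
```

```bash
python3 - <<'E'
from h import *
s=st()
E
```

```text
t 27.03 loc mm [-95.7496  -0.8917  30.4978] F stand [ 0.1929 -0.8749  0.2923] w 0.0297 q [ 0.2582  0.2799 -0.5024  0.7907  0.0005  1.6266]
rotvec err [-0.0022 -0.0003 -0.0001]
```

Free of the handle. Now straight up, then forward and aside for a clear view.

Emit:
{"name": "play_rows", "arguments": {
  "increments": [
    [0, 0, -5, 0, 0, 0, 32],
    [0, 0, -15, 0, 0, 0, 32],
    [0, 0, -30, 0, 0, 0, 32],
    [0, 0, -50, 0, 0, 0, 32],
    [0, 0, -75, 0, 0, 0, 32],
    [0, 0, -105, 0, 0, 0, 32],
    [-20, 0, -135, 0, 0, 0, 32],
    [-55, 0, -150, 0, 0, 0, 20],
    [-95, 0, -150, 0, 0, 0, 10],
    [-135, 0, -150, 0, 0, 0, 0],
    [-175, 0, -150, 0, 0, 0, 0],
    [-215, 0, -150, 0, 0, 0, 0],
    [-250, 0, -150, 0, 0, 0, 0],
    [-250, 0, -150, 0, 0, 0, 0]
  ]
}}

```text
clock: 28.2
eef_pos: [0.4889, -0.0526, 0.1823]
tool_rot: [[-0.194, 0.981, 0.003], [0.981, 0.194, -0.003], [-0.003, 0.002, -1.0]]
force: [1.7, 0.1, 1.2]
width: 0.0001
```

```bash
python3 - <<'E'
from h import *
s=st()
for n in("scene","top"): cv2.imwrite(f"pics/{n}23.png",camera(n))
im=cv2.imread("pics/scene23.png");c=im[235:325,225:345];cv2.imwrite("pics/scene23e.png",cv2.resize(c,None,fx=6.5,fy=6.5,interpolation=cv2.INTER_CUBIC))
im=cv2.imread("pics/top23.png");c=im[205:290,245:340];cv2.imwrite("pics/top23e.png",cv2.resize(c,None,fx=7,fy=7,interpolation=cv2.INTER_CUBIC))
E
```

```text
t 28.20 loc mm [ -94.1053 -256.9775  182.2769] F stand [ 1.7283 -0.2815  1.2068] w 0.0001 q [-0.2693  0.1657 -0.24    1.1617 -0.0019  1.106 ]
rotvec err [ 0.0022  0.0032 -0.007 ]
```

View pics/scene23e.png

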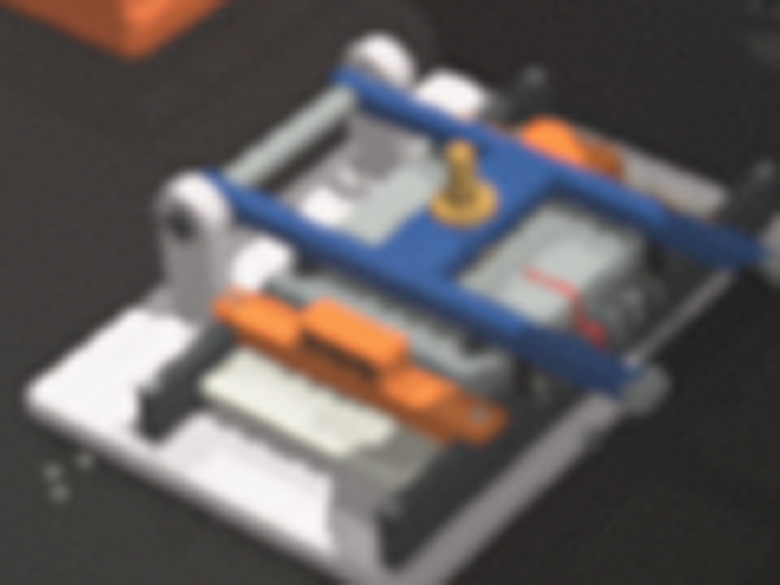

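The scene23 crop shows the yoke down and level-looking, with the brass fitting over the cell at (463,195). The left cap is at (645,390), the cell line meets the index at (590,320) and the left stop is against the cell. Picture viewing is used up, so I'll measure by code from here.

```bash
cat >> h.py <<'E'
def blob(im,uv,rad=5,k=None):
    g=cv2.cvtColor(im,cv2.COLOR_BGR2GRAY).astype(np.float32); hsv=cv2.cvtColor(im,cv2.COLOR_BGR2HSV)
    u,v=np.round(uv).astype(int); p=g[v-rad:v+rad+1,u-rad:u+rad+1]; sat=hsv[v-rad:v+rad+1,u-rad:u+rad+1,1].astype(np.float32)
    w=np.where(sat<70,p,0); t=w.max()*.6+np.median(p)*.4; w=np.clip(w-t,0,None)
    yy,xx=np.mgrid[-rad:rad+1,-rad:rad+1]; return np.array([u+(w*xx).sum()/w.sum(),v+(w*yy).sum()/w.sum()]),w.max(),(w>0).sum()
E
python3 - <<'E'
from h import *
def tri(us,ut,x0):
    f=lambda P: np.r_[proj("scene",P)[0]-us,proj("top",P)[0]-ut]
    r=least_squares(f,x0); return r.x,r.fun
I={(n,k):cv2.imread(f"pics/{n}{k}.png") for n in("scene","top") for k in(0,23)}
for k,th in((0,104.3),(23,0.)):
    a=np.radians(th)
    for y in(.0328,-.0363):
        P=np.array([.075-.1734*np.cos(a),y,.058+.1734*np.sin(a)]); res={}
        for n in("scene","top"):
            uv=proj(n,wor(P))[0]
            for it in range(2): uv,m,c=blob(I[n,k],uv,4)
            res[n]=uv; print(k,n,"pred",proj(n,wor(P))[0],"meas",uv,m,c)
        X,f=tri(res["scene"],res["top"],wor(P)[0]); L=loc(X)[0]*1000; print("   loc",L,"res",f,"theta",np.degrees(np.arctan2(L[2]-58,75-L[0])),"r",np.hypot(L[2]-58,75-L[0]))
for n in("scene","top"):
    for nm,q in zip(("celltop","cellfront","idxtop"),lines(n,I[n,23],0)): print(n,nm,np.array2string(np.array(q).T,precision=2))
E
```

```text
0 scene pred [234.3834 189.7606] meas [230.982  188.2549] 19.59999 14
0 top pred [267.9985 199.7455] meas [267.3463 199.7739] 69.19998 13
   loc [119.8201  36.5637 230.3441] res [ 1.0621  0.0945 -1.0953 -0.8548] theta 104.57751444202668 r 178.07679042206922
0 scene pred [257.7982 176.0451] meas [257.9189 176.0045] 44.0 10
0 top pred [294.5664 194.6279] meas [293.9442 194.968 ] 72.399994 10
   loc [116.5818 -34.9093 227.1291] res [-0.1719 -0.0144  0.1648  0.1377] theta 103.81269479473282 r 174.16570530248225
23 scene pred [324.8914 295.0584] meas [321.973 290.   ] 14.399994 2
23 top pred [287.3503 285.9778] meas [286.7439 285.0553] 36.799995 8
   loc [-94.3755  34.6895  70.2883] res [ 0.5482  0.037  -0.5538 -0.5649] theta 4.149590310747924 r 169.82069641831836
23 scene pred [344.556 276.577] meas [345.0967 270.837 ] 24.399994 12
23 top pred [311.3759 281.1671] meas [310.3272 280.3075] 38.799995 8
   loc [-98.6726 -35.2318  73.9384] res [-0.6984 -0.044   0.6572  0.7086] theta 5.243489754214797 r 174.40239337775938
scene celltop [[-1.51 -1.19 -1.22 -1.68 -1.52 -1.07]
 [41.13 45.22 41.32 47.53 56.35 56.81]]
scene cellfront [[-1.12 -1.42 -1.37]
 [35.14 30.36 36.33]]
scene idxtop [[-1.91 -1.79 -1.66]
 [56.71 58.13 62.54]]
top celltop [[  0.51   0.28   0.17   0.05  -0.11   0.32]
 [ 98.29  93.42 102.07  86.85 103.75 101.03]]
top cellfront [[-0.01  0.05  0.14]
 [77.65 78.7  80.11]]
top idxtop [[ -0.19  -0.33  -0.07]
 [ 83.65  80.82 111.88]]
```

```bash
python3 - <<'E'
from h import *
im=cv2.imread("pics/scene23.png")
def bl(im):
    f=im.astype(np.float32); b=f[...,0]-np.maximum(f[...,2],f[...,1]*1.0); return b
B=bl(im)
print("blue rng",B[240:310,250:350].max())
def prof2(n,B,P0,perp,ts):
    # sample B along image direction perp at proj(P0)
    uv=proj(n,wor(P0))[0]; q=uv+np.outer(ts,perp); q=q.astype(np.float32)
    return cv2.remap(B,q[None,:,0],q[None,:,1],cv2.INTER_LINEAR)[0]
ts=np.arange(-9,9.01,.2)
for y in(.0328,-.0363):
  for r in(.02,.03,.04,.05,.105,.115,.125,.135,.145,.155,.165):
    P=np.array([.075-r,y,.058]); pr=prof2("scene",B,P,np.array([0,1.]),ts)
    w=np.clip(pr-0.35*pr.max(),0,None); c=(w*ts).sum()/w.sum()
    d=(proj("scene",wor([.075-r*np.cos(.0175),y,.058+r*np.sin(.0175)]))-proj("scene",wor(P)))[0,1]
    on=ts[pr>0.5*pr.max()]
    print(y,r,"max %.0f"%pr.max(),"centre dv %.2f"%c,"edges",on[[0,-1]],"deg %.2f"%(c/d))
E
```

```text
blue rng 63.0
0.0328 0.02 max 56 centre dv -0.81 edges [-3.2  1.8] deg 6.15
0.0328 0.03 max 56 centre dv -0.57 edges [-2.8  1.8] deg 2.89
0.0328 0.04 max 53 centre dv -0.08 edges [-2.4  2.6] deg 0.30
0.0328 0.05 max 56 centre dv -0.32 edges [-2.4  2. ] deg 0.97
0.0328 0.105 max 54 centre dv -0.98 edges [-9.   2.2] deg 1.40
0.0328 0.115 max 56 centre dv -0.43 edges [-2.8  2.2] deg 0.56
0.0328 0.125 max 40 centre dv -0.14 edges [-3.   3.2] deg 0.17
0.0328 0.135 max 32 centre dv 0.48 edges [-2.6  3.8] deg -0.52
0.0328 0.145 max 33 centre dv 0.27 edges [-2.8  3.8] deg -0.27
0.0328 0.155 max 33 centre dv 0.07 edges [-2.8  3.2] deg -0.06
0.0328 0.165 max 27 centre dv -1.53 edges [-3. -0.] deg 1.37
-0.0363 0.02 max 54 centre dv -0.80 edges [-3.   1.6] deg 6.20
-0.0363 0.03 max 55 centre dv -0.67 edges [-2.6  1.4] deg 3.46
-0.0363 0.04 max 53 centre dv -0.83 edges [-2.6  0.8] deg 3.19
-0.0363 0.05 max 58 centre dv -1.41 edges [-2.8 -0. ] deg 4.35
-0.0363 0.105 max 55 centre dv -0.78 edges [-2.8  1.8] deg 1.12
-0.0363 0.115 max 53 centre dv -0.72 edges [-2.8  1.8] deg 0.95
-0.0363 0.125 max 52 centre dv -0.61 edges [-3.   2.2] deg 0.74
-0.0363 0.135 max 33 centre dv 0.18 edges [-2.4  3. ] deg -0.20
-0.0363 0.145 max 33 centre dv 0.15 edges [-2.8  3.4] deg -0.16
-0.0363 0.155 max 35 centre dv -0.66 edges [-3.6  2.4] deg 0.64
-0.0363 0.165 max 28 centre dv -1.84 edges [-3.6 -0.2] deg 1.68
```

Both cameras put the cell about +0.4 mm from the index. The blue arms fit θ = 0 within about ±0.5°. My release briefly pulled up about 4 N at the handle, so I'll touch it from above with shut fingers to make sure it is really on its rest.

Emit:
{"name": "play_rows", "arguments": {
  "increments": [
    [30, 0, 0, 0, 0, 0, 0],
    [65, 0, 0, 0, 0, 0, 0],
    [100, -1, 0, 0, 0, 0, 0],
    [135, -1, 0, 0, 0, 0, 0],
    [170, -1, 0, 0, 0, 0, 0],
    [205, -1, 0, 0, 0, 0, 0],
    [235, -1, 15, 0, 0, 0, 0],
    [252, -1, 40, 0, 0, 0, 0],
    [256, -1, 70, 0, 0, 0, 0],
    [256, -1, 95, 0, 0, 0, 0],
    [256, -1, 112, 0, 0, 0, 0],
    [256, -1, 118, 0, 0, 0, 0],
    [256, -1, 118, 0, 0, 0, 0]
  ]
}}

```text
clock: 29.38
eef_pos: [0.4326, 0.2043, 0.0621]
tool_rot: [[-0.203, 0.979, -0.003], [0.979, 0.203, -0.001], [-0.0, -0.003, -1.0]]
force: [-0.1, 0.2, -0.7]
width: -0.0003
```

```bash
python3 - <<'E'
from h import *
s=st(); print(to([-.095,-.001,.055]))
E
```

```text
t 29.38 loc mm [-97.6014   5.9662  62.1494] F stand [-0.1084  0.2101 -0.6602] w -0.0003 q [ 0.2731  0.2433 -0.4601  0.8707  0.0002  1.6398]
rotvec err [-0.0033  0.0001  0.0016]
(array([-6.9699,  2.6139,  7.1412]), array([-0.0033,  0.0001,  0.0016]))
```

Emit:
{"name": "play_rows", "arguments": {
  "increments": [
    [-4, 1, 1, 0, 0, 0, 0],
    [-6, 2, 3, 0, 0, 0, 0],
    [-6, 2, 5, 0, 0, 0, 0],
    [-6, 2, 6, 0, 0, 0, 0],
    [-6, 2, 6.6, 0, 0, 0, 0],
    [-6, 2, 7.2, 0, 0, 0, 0]
  ]
}}

```text
clock: 29.88
eef_pos: [0.4382, 0.198, 0.0563]
tool_rot: [[-0.2, 0.98, 0.001], [0.98, 0.2, 0.0], [-0.0, 0.001, -1.0]]
force: [-0.6, -0.0, -0.3]
width: 0.0001
```

Emit:
{"name": "play_rows", "arguments": {
  "increments": [
    [0, 0, 0.5, 0, 0, 0, 0],
    [0, 0, 1, 0, 0, 0, 0]
  ]
}}

```text
clock: 30.05
eef_pos: [0.438, 0.1981, 0.055]
tool_rot: [[-0.2, 0.98, 0.0], [0.98, 0.2, -0.0], [-0.0, 0.0, -1.0]]
force: [0.9, -1.0, -0.1]
width: -0.0002
```

Emit:
{"name": "play_rows", "arguments": {
  "increments": [
    [0, 0, 0.5, 0, 0, 0, 0],
    [0, 0, 1, 0, 0, 0, 0]
  ]
}}

```text
clock: 30.22
eef_pos: [0.4379, 0.1982, 0.0539]
tool_rot: [[-0.201, 0.98, -0.0], [0.98, 0.201, -0.0], [-0.0, -0.0, -1.0]]
force: [-0.3, 0.3, 0.4]
width: 0.0
```

Emit:
{"name": "play_rows", "arguments": {
  "increments": [
    [0, 0, 0.4, 0, 0, 0, 0],
    [0, 0, 0.8, 0, 0, 0, 0]
  ]
}}

```text
clock: 30.38
eef_pos: [0.438, 0.1982, 0.0537]
tool_rot: [[-0.201, 0.98, 0.0], [0.98, 0.201, -0.0], [-0.0, 0.0, -1.0]]
force: [-1.9, -1.3, 9.3]
width: -0.0002
```

It holds firm: 9.3 N with less than 0.2 mm of travel, so the yoke is on its rest. I'll lift clear and do the last checks.

Emit:
{"name": "play_rows", "arguments": {
  "increments": [
    [0, 0, -3, 0, 0, 0, 0],
    [0, 0, -10, 0, 0, 0, 0],
    [0, 0, -25, 0, 0, 0, 0],
    [0, 0, -50, 0, 0, 0, 0],
    [0, 0, -80, 0, 0, 0, 0],
    [0, 0, -115, 0, 0, 0, 0],
    [-30, 0, -140, 0, 0, 0, 0],
    [-70, 0, -150, 0, 0, 0, 0],
    [-110, 0, -150, 0, 0, 0, 0],
    [-150, 0, -150, 0, 0, 0, 0],
    [-190, 0, -150, 0, 0, 0, 0],
    [-230, 0, -150, 0, 0, 0, 0],
    [-250, 0, -150, 0, 0, 0, 0],
    [-250, 0, -150, 0, 0, 0, 0],
    [-250, 0, -150, 0, 0, 0, 0]
  ]
}}

```text
clock: 31.63
eef_pos: [0.4881, -0.0477, 0.2033]
tool_rot: [[-0.198, 0.98, -0.0], [0.98, 0.198, 0.0], [0.0, -0.0, -1.0]]
force: [0.2, -0.5, -0.2]
width: -0.0002
```

```bash
python3 - <<'E'
from h import *
s=st()
I={}
for n in("scene","top"):
    I[n]=camera(n); cv2.imwrite(f"pics/{n}24.png",I[n])
    q=lines(n,I[n],0)
    for nm,w in zip(("celltop","cellfront","idxtop"),q): print(n,nm,np.array2string(np.array(w)[:,0],precision=2))
# bystanders: compare patches with the initial pictures
for nm,P,h in (("amber",(.4462,-.0848),.08),("dish",(.4583,-.2266),.014),("white",(.6423,.4428),.075),("rack",(.559,.515),.043)):
    for n in("scene","top"):
        im0=cv2.imread(f"pics/{n}0.png"); u=np.round(proj(n,[*P,h/2])[0]).astype(int); r=14 if nm!="rack" and nm!="dish" else 22
        a=im0[u[1]-r:u[1]+r,u[0]-r:u[0]+r]; b=I[n][u[1]-r-6:u[1]+r+6,u[0]-r-6:u[0]+r+6]
        m=cv2.matchTemplate(cv2.cvtColor(b,6),cv2.cvtColor(a,6),cv2.TM_CCOEFF_NORMED); _,mx,_,l=cv2.minMaxLoc(m); print(nm,n,"shift px",l[0]-6,l[1]-6,"corr %.2f"%mx)
# stops vs cell: orange edge profile along y at boss-free rows (top view)
def orange(im):
    f=im.astype(np.float32); return f[...,2]-f[...,0]
ys=np.arange(-80,80.1,.5)
for n in("top","scene"):
    for x in(-30,-25,25,30):
        p=prof(n,orange(I[n]),[(x,46)],ys)[0]; on=p>0.5*p.max(); e=ys[1:][np.diff(on.astype(int))!=0]; print(n,x,e)
E
```

```text
t 31.63 loc mm [ -93.9277 -252.1018  203.3123] F stand [ 0.0853 -0.504  -0.1715] w -0.0002 q [-0.2616  0.1562 -0.199   1.2159  0.0003  1.1101]
rotvec err [-0.0001 -0.0004 -0.0033]
scene celltop [-1.54 -1.15 -1.2  -1.69 -1.51 -1.06]
scene cellfront [-1.   -1.41 -1.4 ]
scene idxtop [-1.82 -1.8  -1.59]
top celltop [ 0.51  0.28  0.18  0.05 -0.12  0.29]
top cellfront [0.   0.09 0.15]
top idxtop [-0.18 -0.32 -0.05]
amber scene shift px 0 0 corr 0.98
amber top shift px -6 -6 corr -0.01
dish scene shift px 0 0 corr 0.90
dish top shift px 0 0 corr 0.32
white scene shift px 0 0 corr 1.00
white top shift px 0 0 corr 1.00
rack scene shift px 0 0 corr 1.00
rack top shift px 0 0 corr 1.00
top -30 [-62.5 -50.    0.5   1.   50.5  63.5]
top -25 [-62.  -51.   -0.5   1.   51.   63.5]
top 25 [-63.5 -49.5  51.5  64. ]
top 30 [-63.5 -50.   50.5  64. ]
scene -30 [53.5 73. ]
scene -25 [53.5 73. ]
scene 25 [-69.  -63.5  52.5  73. ]
scene 30 [-39.  -34.   53.5  73.5]
```

```bash
python3 - <<'E'
from plant import ticket
print(ticket.job_done())
E
```

```text
the job is handed in; nothing more can be done
None
```

The job is handed in at about 31.7 s. The cell is centred with both stops against it, and the yoke is closed on its rest. The robot is clear of everything.

**What I did:** I tapped the right stop in twice, then brought the left stop in until it just carried the cell back onto the mark. Sideways forces stayed at or below about 7.5 N. Then I pinched the handle at 20 N, swung the yoke down its arc and released it.

**Last checks:**
- **Cell:** both cameras put its red line about 0.4 mm to the left of the index mark, at the limit of what I can resolve.
- **Stops:** in the top view their inner faces measure about 100.2 mm apart after edge correction, against the 100 mm cell. I take them as touching to within about 0.5 mm, because the pictures cannot show less.
- **Yoke:** the arms fit the closed position within about 0.5° in the image. A 9 N touch on the handle moved it less than 0.2 mm.
- **Bystanders:** none shifted in the scene camera. The amber bottle could not be compared in the top view, and the dish only poorly, because the arm hides that area.

**What disagreed or went less well:**
- **Tool height:** the real fingertips were about 38 mm higher than the reported tool position implies. My first approach passed over the right stop without contact, so I corrected by the images.
- **Handle load at closing:** it reached about 31 N for a moment when the yoke met its stop, because I sent two steps without reading the first. I eased it off at once. From the angle and the cell not moving, I judge this was the yoke's own rest and not the nozzle on the cell.
- **Last pictures:** the picture-viewing limit ran out near the end, so the final checks are numerical only.

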